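# Clear the drip mat, open the rotor bucket and top it up

## Task

Get the centrifuge bucket ready for its next spin: first clear the drip mat by hanging every washed purple bail over the bar of the drying rail, then lift the amber cover off the bucket by its handle and stand it wholly on the mat. Then fill every empty pocket of the bucket with an orange-capped spare from the rack, pushed in fully to the bottom, leaving the blue-capped tubes seated in their pockets and the brown bottle and the blue box where they are.

Things in the scene. Friction and masses are not known exactly. Their poses are not given: they have to be found in the camera images.
- bucket: black octagonal bucket, fixed, 200 mm across, 60 mm high; grey insert with five square pockets (32 mm wide, 52 mm deep, sides along the bucket's x and y): one in the middle and four round it, 60 mm from it along the bucket's +x, +y, -x and -y. Origin at the centre of its underside on the bench, z up
- cover: amber see-through octagonal cover, an upturned bowl 186 mm across and 66 mm high, walls 4 mm, standing loose on the bucket's rim over the tubes, 350 g. Handle: a round level purple bar 12 mm thick, 90 mm long along the cover's x axis on two posts, its axis 100 mm above the rim plane and 34 mm above the top. Origin at the centre of its rim plane (underside), z up
- rack: light green block 130 x 130 x 60 mm, fixed, with four square holes (32 mm wide, 52 mm deep, floors 8 mm above the bench) at 32 mm either side of the centre in its x and y, holding the four spare tubes. Origin at the centre of its underside
- mat: black rubber drip mat with grey ribs, fixed, 230 x 230 x 4 mm. Origin at the centre of its underside; x and y along its edges
- rail_mid (a point): middle of the bar of the fixed drying rail, on its axis, 125 mm above the bench. A level steel bar 14 mm thick, 330 mm long along this point's y axis, on two 14 mm posts 165 mm either side with flat feet 90 mm long in x
- pocket0 (a point): centre of the floor of pocket 0 of the bucket, 8 mm above the bench; its mouth is 52 mm higher. The middle pocket
- pocket1 (a point): centre of the floor of pocket 1 of the bucket, 8 mm above the bench; its mouth is 52 mm higher. In the ring
- pocket2 (a point): centre of the floor of pocket 2 of the bucket, 8 mm above the bench; its mouth is 52 mm higher. In the ring
- pocket3 (a point): centre of the floor of pocket 3 of the bucket, 8 mm above the bench; its mouth is 52 mm higher. In the ring
- pocket4 (a point): centre of the floor of pocket 4 of the bucket, 8 mm above the bench; its mouth is 52 mm higher. In the ring
- blue0: blue-capped sample tube already seated in pocket 0 (absent if that pocket is empty): 28 mm wide, 94 mm long, white, with a round bottom (14 mm radius); blue cap 31 mm wide, the top 20 mm. Origin at its lowest point on its axis, z up; 60 g. Seated it stands 42 mm proud of the bucket's top and may lean 5 degrees
- blue1: blue-capped sample tube already seated in pocket 1 (absent if that pocket is empty): 28 mm wide, 94 mm long, white, with a round bottom (14 mm radius); blue cap 31 mm wide, the top 20 mm. Origin at its lowest point on its axis, z up; 60 g. Seated it stands 42 mm proud of the bucket's top and may lean 5 degrees
- blue2: blue-capped sample tube already seated in pocket 2 (absent if that pocket is empty): 28 mm wide, 94 mm long, white, with a round bottom (14 mm radius); blue cap 31 mm wide, the top 20 mm. Origin at its lowest point on its axis, z up; 60 g. Seated it stands 42 mm proud of the bucket's top and may lean 5 degrees
- blue3: blue-capped sample tube already seated in pocket 3 (absent if that pocket is empty): 28 mm wide, 94 mm long, white, with a round bottom (14 mm radius); blue cap 31 mm wide, the top 20 mm. Origin at its lowest point on its axis, z up; 60 g. Seated it stands 42 mm proud of the bucket's top and may lean 5 degrees
- blue4: blue-capped sample tube already seated in pocket 4 (absent if that pocket is empty): 28 mm wide, 94 mm long, white, with a round bottom (14 mm radius); blue cap 31 mm wide, the top 20 mm. Origin at its lowest point on its axis, z up; 60 g. Seated it stands 42 mm proud of the bucket's top and may lean 5 degrees
- spare0: orange-capped spare tube standing in the spare rack: 28 mm wide, 94 mm long, white, with a round bottom (14 mm radius); orange cap 31 mm wide, the top 20 mm. Origin at its lowest point on its axis, z up; 60 g. Seated it stands 42 mm proud of the rack and may lean 5 degrees
- spare1: orange-capped spare tube standing in the spare rack: 28 mm wide, 94 mm long, white, with a round bottom (14 mm radius); orange cap 31 mm wide, the top 20 mm. Origin at its lowest point on its axis, z up; 60 g. Seated it stands 42 mm proud of the rack and may lean 5 degrees
- spare2: orange-capped spare tube standing in the spare rack: 28 mm wide, 94 mm long, white, with a round bottom (14 mm radius); orange cap 31 mm wide, the top 20 mm. Origin at its lowest point on its axis, z up; 60 g. Seated it stands 42 mm proud of the rack and may lean 5 degrees
- spare3: orange-capped spare tube standing in the spare rack: 28 mm wide, 94 mm long, white, with a round bottom (14 mm radius); orange cap 31 mm wide, the top 20 mm. Origin at its lowest point on its axis, z up; 60 g. Seated it stands 42 mm proud of the rack and may lean 5 degrees
- bail0: purple bail (may be absent), rigid upside-down U on two steel feet (14 x 52 mm). Arms 42 mm either side in its x (70 mm free between feet), band 30 mm wide in y. Roof-shaped crown, centres itself on a bar (may swing); underside of its ridge 90 mm above the feet. On it a finger tab 24 (x) x 20 (y) mm, free from 98 to 128 mm above the feet. 200 g. Origin midway between the feet's undersides, z up
- bail1: purple bail (may be absent), rigid upside-down U on two steel feet (14 x 52 mm). Arms 42 mm either side in its x (70 mm free between feet), band 30 mm wide in y. Roof-shaped crown, centres itself on a bar (may swing); underside of its ridge 90 mm above the feet. On it a finger tab 24 (x) x 20 (y) mm, free from 98 to 128 mm above the feet. 200 g. Origin midway between the feet's undersides, z up
- bail2: purple bail (may be absent), rigid upside-down U on two steel feet (14 x 52 mm). Arms 42 mm either side in its x (70 mm free between feet), band 30 mm wide in y. Roof-shaped crown, centres itself on a bar (may swing); underside of its ridge 90 mm above the feet. On it a finger tab 24 (x) x 20 (y) mm, free from 98 to 128 mm above the feet. 200 g. Origin midway between the feet's undersides, z up
- reagent: bystander, loose: brown bottle 64 mm wide, 150 mm high; origin at the centre of its underside. Leave alone
- tipbox: bystander, loose: blue box 100 x 70 x 50 mm; origin at the centre of its underside. Leave alone

How it is judged:
On the way, in this order (a step that is already met when the one before it is completed fails the run):
1. every bail that is there hangs on the rail's bar, released (it may still swing a little) (x of bail0 in the frame of rail_mid between -0.07 and 0.07 m and y of bail0 in the frame of rail_mid between -0.15 and 0.15 m and z of bail0 in the frame of rail_mid between -0.095 and -0.05 m and angle between each of bail0, bail1, bail2's own z axis and vertical below 0.7 rad and contact force between each of bail0, bail1, bail2 and the fingers below 0.1 N and x of bail1 in the frame of rail_mid between -0.07 and 0.07 m and y of bail1 in the frame of rail_mid between -0.15 and 0.15 m and z of bail1 in the frame of rail_mid between -0.095 and -0.05 m and x of bail2 in the frame of rail_mid between -0.07 and 0.07 m and y of bail2 in the frame of rail_mid between -0.15 and 0.15 m and z of bail2 in the frame of rail_mid between -0.095 and -0.05 m), for 0.2 s.
2. the cover stands upright on the mat, released (x of cover in the frame of mat between -0.035 and 0.035 m and y of cover in the frame of mat between -0.035 and 0.035 m and z of cover in the frame of mat below 0.01 m and angle between cover's own z axis and vertical below 0.06 rad and linear speed of cover below 0.02 m/s and contact force between cover and the fingers below 0.1 N), for 0.2 s.
At the end, for the whole second after the job is handed in: Every bail hangs free over the bar, arms down either side, tilted under 40 degrees; the cover is upright on the mat, centre within 35 mm of the mat's along both edges; each pocket has a tube whose bottom is within 12 mm of the centre of the pocket's floor, the blue tubes in their own pockets (all of step 1 and all of step 2 and distance between any of blue0, spare0, spare1, spare2, spare3 and pocket0 below 0.012 m and distance between blue0 and pocket0 below 0.012 m and distance between any of blue1, spare0, spare1, spare2, spare3 and pocket1 below 0.012 m and distance between blue1 and pocket1 below 0.012 m and distance between any of blue2, spare0, spare1, spare2, spare3 and pocket2 below 0.012 m and distance between blue2 and pocket2 below 0.012 m and distance between any of blue3, spare0, spare1, spare2, spare3 and pocket3 below 0.012 m and distance between blue3 and pocket3 below 0.012 m and distance between any of blue4, spare0, spare1, spare2, spare3 and pocket4 below 0.012 m and distance between blue4 and pocket4 below 0.012 m); the robot touches nothing.
It fails at once if the brown bottle is pushed more than 30 mm or tipped over (distance of reagent from where it was at the start of the episode above 0.03 m or angle between reagent's own z axis and vertical above 0.5 rad).
It fails at once if the blue box is pushed more than 30 mm or tipped over (distance of tipbox from where it was at the start of the episode above 0.03 m or angle between tipbox's own z axis and vertical above 0.5 rad).
Of bail0, bail1, bail2 only 2 to 3 are there at a start; the rules pass over those that are not, and their reading is None.
Of blue0, blue1, blue2, blue3, blue4 only 1 to 2 are there at a start; the rules pass over those that are not, and their reading is None.
At some moment in a run one of bail0, bail1, bail2 may be knocked a few centimetres aside while the robot is not near it.
It also fails if it takes over 208 s, if anything falls off the work surface, if the arm or the gripper's body presses on something with over 40 N, if the wrist force passes 120 N, or if a joint passes its speed limit or range.

## Robot

A 6-joint arm with a two-finger parallel gripper is mounted at the origin on the work surface. World frame = base frame: x ahead of the robot, y to its left, z up, the work surface at z = 0. Lengths are in m, angles in rad, forces in N, time in s.
With the tool pointing down it reaches from about 0.325 to 0.85 m from the base axis. Payload 4.4 kg.
Tool frame: the origin (TCP) lies at the very end of the fingers, on their centre line; the grasp point (between the pads) lies robot.pinch_z behind it (robot.pinch_z is the distance from the TCP to the grasp point, in m); z points along the fingers, y is the line along which they close (so a half turn about z gives the same grasp; the last joint's range is limited). The gripper opens to 94 mm and grips with 3 to 60 N. Pads are 16 mm wide; open, the fingers measure 119 mm over their backs; the gripper's body (75 mm by 177 mm) begins 78 mm behind the grasp point.
Start: joints at [1.085, 0.207, 1.542, -0, 1.393, -0.15], TCP at [0.189, 0.543, 0.205] pointing down, gripper open.
Joint ranges: [-2.73, 2.73], [-0.86, 2.22], [0.23, 2.46], [-1.11, 4.25], [0.08, 2.63], [-2.82, 2.82]. Speed limits (rad/s): [2.79, 2.79, 3.14, 3.14, 3.14, 3.14].

## Interface

Orientations are given as a 3x3 rotation matrix whose columns are the frame's x, y, z axes.
In Python, from rig import get_obs, vision, job, robot gives the robot as it stands.
- The arm moves only by the tool step_arm, never from a script. Its argument "motion" is a list of rows, each an object of numbers: "dx", "dy", "dz": the shift along the tool's x, y, z in m; "ax", "ay", "az": the turn, a rotation vector about the tool's x, y, z in degrees; "claw": the closure, from 0 (fully open) to 1 (shut). A call has 1 to 12 rows; each row shifts and turns the commanded pose from where the row before left it, along the tool's axes as they then stand; what a row does not reach is not made up. A row lasts 1/10 s, in which the tool goes at most 50 mm and 8.59 degrees, less where a joint would pass 70% of its speed; a pose out of reach is approached as far as the arm can. A call is refused whole if a number of a shift passes 0.05 or a number of a turn 8.59, either way. A call with a gripper value outside its range is refused whole. The fingers move at their own pace and stop on an object; "grip_force" is the grip in N (left out, the last holds). Time passes only in rows, so rows that do not move let the fingers close. It gives the time, the measured TCP pose, the force, the opening and the grip force at its end, in the units of the state.
- get_obs(): the state, without advancing time (a new reading comes with each control period).
- vision.capture(name): name is "side" or "top" or "wrist"; returns a dict with "frame" (480x640x3 uint8, red, green, blue), "z_map" (480x640 float32, m along the optical axis (not along the pixel's ray), 0 where there is no reading), "fov_y" (degrees; the focal length in pixels is half the picture's height over the tangent of half this angle, whatever the lens; pixels are square), "cx", "cy" (the principal point, pixels), "k1" (the pictures are not rectified: a ray, as slopes to the right and down, at radius r is drawn at 1 + k1 r^2 times it, then the intrinsics apply), "view" (4x4, takes a point from world to camera coordinates). Camera axes: x right, y down, z forward; pixel columns grow to the right and rows downward; lengths in m; the calibration is good to about 2 mm. A picture is of the moment at which its call begins.
- job.sign_off(): hands the job in; it is judged then, once.
Trained networks look in a picture, given as the dict that the camera call returned (one of the last four; its "shot" number tells which), for a name from the list of things; names that differ only in an ending like _2 or _b are one class to them, and where a whole thing is asked for, a point or a joint stands for the part that bears it (a point fixed in the world has none). Each returns a list of dicts, best first, with "score" (0 to 1); they miss things now and then, are a little off and sometimes report something else, mostly with a low value. They report only what shows in the picture. A call takes as long as a camera call.
- vision.spot_in(target, picture): "extent" ([left, top, width, height] in pixels, round what is visible of it).
- vision.place_of(target, picture): "location" ([column, row] in pixels: a listed point, or the origin of a listed thing).
The state is a dict: "t": time; "qpos": joint angles; "joint_vel": joint speeds; "joint_torque": joint torques, N m; "tool_pos": TCP position; "ee_rot": TCP orientation; "force": force on the tool from outside, world axes, zero at the start; "ft_torque": the same for the moment, N m; "finger_gap": finger opening in m; "grasp_force": force on a finger pad.
Only numpy, scipy, OpenCV 4.12 (cv2) and the standard library are available. Lean on these libraries where they do the work, as an engineer would, in place of code of your own. Each camera call takes 0.05 s, during which the arm holds its last target. There are 200 camera calls.

## Working session

There is one attempt and no reset: what is moved stays moved. The work goes in short steps, Python scripts to look and compute and a tool call to move; the robot and the scene stay as the last step left them, time stands still between calls to the robot, and variables do not carry over. Pictures are saved under pics/ and viewed, at most 14 in all, crops included, and the job is handed in when it is done.

Besides the shell and the picture viewer there is one more tool, called after "Call:" as name(argument=value, ...) on one line, values as JSON. step_arm: Moves the arm, as the interface text tells. Its arguments: {"type":"object","properties":{"motion":{"type":"array"},"grip_force":{"type":"number"}},"required":["motion"]}

```bash
ls; mkdir -p pics
cat > h.py <<'E'
import numpy as np, cv2
from rig import get_obs, vision, job, robot
def K(p):
    f=240/np.tan(np.radians(p["fov_y"])/2); return f,p["cx"],p["cy"],p["k1"]
def ray(p,u,v):
    f,cx,cy,k=K(p); xd=(np.asarray(u,float)-cx)/f; yd=(np.asarray(v,float)-cy)/f
    x,y=xd,yd
    for _ in range(15):
        s=1+k*(x*x+y*y); x,y=xd/s,yd/s
    return x,y
def world(p,u,v,d):
    x,y=ray(p,u,v); c=np.stack([x*d,y*d,d*np.ones_like(x)],-1)
    T=np.linalg.inv(p["view"]); return c@T[:3,:3].T+T[:3,3]
def atz(p,u,v,z):
    a=world(p,u,v,1.0); o=np.linalg.inv(p["view"])[:3,3]; d=a-o
    return o+d*(z-o[2])/d[2]
def cloud(p):
    v,u=np.mgrid[0:480,0:640]; return world(p,u,v,p["z_map"].astype(float))
def px(p,P):
    c=p["view"][:3,:3]@np.asarray(P)+p["view"][:3,3]; x,y=c[0]/c[2],c[1]/c[2]; f,cx,cy,k=K(p); s=1+k*(x*x+y*y); return cx+f*x*s,cy+f*y*s
def save(p,n): cv2.imwrite(f"pics/{n}.png",p["frame"][:,:,::-1])
E
cat > a.py <<'E'
from h import *
print(robot.pinch_z, get_obs()["tool_pos"],get_obs()["ee_rot"])
for c in ("top","side"):
    p=vision.capture(c); save(p,c+"0"); print(c,np.linalg.inv(p["view"])[:3].round(3).tolist(),p["fov_y"],p["k1"])
    np.savez(c+"0.npz",**{k:p[k] for k in p})
    for n in "bucket cover rack mat rail_mid pocket0 pocket1 blue0 spare0 bail0 reagent tipbox".split():
        for q in vision.place_of(n,p)[:5]: print(n,np.round(q["location"],1),round(q["score"],2),end="; ")
        print()
E
python3 a.py
```

```text
pics
0.0188 [0.18858264 0.54237623 0.20429827] [[-9.44471764e-01  3.28590935e-01 -1.04131875e-03]
 [ 3.28592408e-01  9.44469803e-01 -1.95492035e-03]
 [ 3.41125008e-04 -2.18853651e-03 -9.99997547e-01]]
top [[-0.007, -0.995, 0.095, 0.505], [-1.0, 0.007, 0.005, -0.068], [-0.006, -0.095, -0.996, 1.063]] 57.58287926639815 -0.006658613105317379
bucket [183.2 294.4] 0.73; 
cover [336.8 276.4] 0.63; 
rack [426. 289.] 0.95; 
mat [218.1 303.1] 0.74; 
rail_mid [199.5 225.2] 0.74; 


blue0 [337.6 279. ] 0.5; 
spare0 [433.5 301.9] 0.8; spare0 [407.6 303. ] 0.56; spare0 [434.6 277.3] 0.48; spare0 [408.3 278.1] 0.46; 
bail0 [216.8 306.2] 0.95; bail0 [247.9 308.4] 0.89; bail0 [180.9 294.9] 0.55; 
reagent [410.  275.5] 0.65; reagent [284.4 181.2] 0.58; 
tipbox [333.3 198.1] 0.9; tipbox [408.1 275.9] 0.28; 
side [[0.532, -0.587, 0.61, -0.184], [-0.847, -0.364, 0.388, -0.559], [-0.006, -0.723, -0.69, 1.031]] 43.97155978954679 -0.1506406038359743
bucket [300.7 320.6] 0.9; bucket [227.8 201. ] 0.63; bucket [293.8 336. ] 0.59; 
cover [300.2 302.4] 0.62; 
rack [377.4 367.3] 0.59; rack [357.6 368.8] 0.52; 
mat [186.1 282.8] 0.98; mat [295.1 336.1] 0.44; mat [402.4 362.4] 0.43; 
rail_mid [225.1 196.7] 0.91; 
pocket0 [295.9 335. ] 0.95; pocket0 [274.  307.7] 0.81; 
pocket1 [295.9 335. ] 0.95; pocket1 [274.  307.7] 0.81; 

spare0 [398.6 362.6] 0.91; spare0 [384.3 379.7] 0.87; spare0 [373. 346.] 0.79; spare0 [359.1 370.1] 0.7; 
bail0 [169.7 266.1] 0.95; bail0 [181.7 284.8] 0.71; bail0 [203.3 294.9] 0.68; 
reagent [309.5 233.8] 0.81; 
tipbox [345.1 262.7] 0.78;
```

View pics/top0.png

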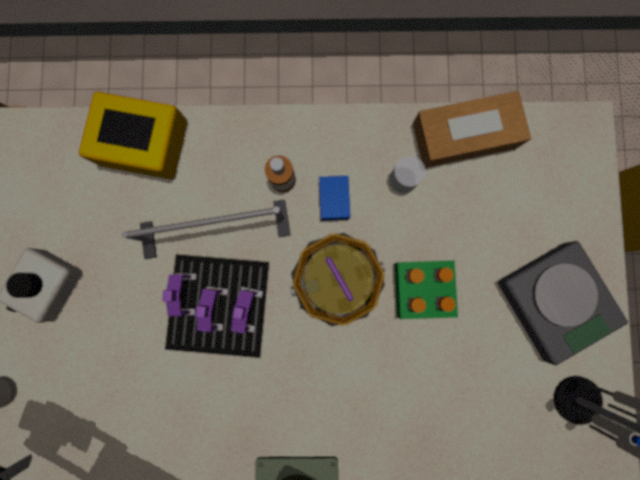

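View pics/side0.png

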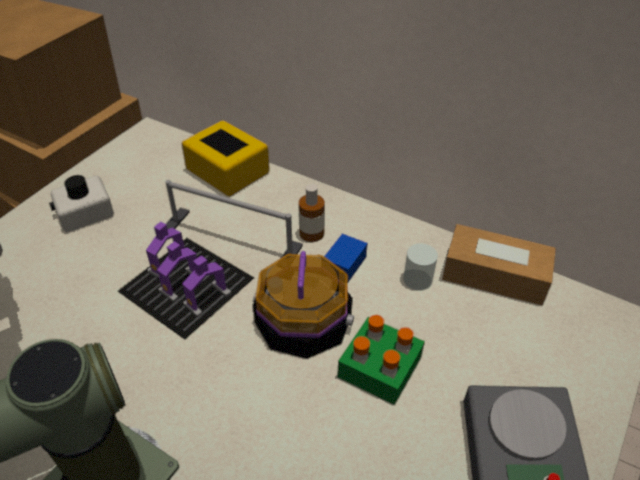

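The pictures show three bails on the mat (top view ~(172,296), (206,310), (242,311)), the rail running left-right above the mat, the bucket with its cover at (338,280) and the rack at (427,290). Now to measure them.

```bash
cat > b.py <<'E'
from h import *
def meas(p,cam):
    C=cloud(p); hsv=cv2.cvtColor(p["frame"],cv2.COLOR_RGB2HSV); ok=p["z_map"]>0
    pur=ok&(hsv[...,0]>128)&(hsv[...,0]<160)&(hsv[...,1]>90)&(hsv[...,2]>50)
    n,l,st,ce=cv2.connectedComponentsWithStats(pur.astype(np.uint8))
    for i in range(1,n):
        if st[i,4]<30: continue
        P=C[l==i]; zt=np.percentile(P[:,2],98)
        T=P[P[:,2]>zt-0.012]
        c,(w,h),a=cv2.minAreaRect((P[:,:2]*1000).astype(np.float32))
        print(cam,"purple",ce[i].round(),st[i,4],"ztop",zt.round(3),"topc",T[:,:2].mean(0).round(4),"ext",np.ptp(T[:,:2],axis=0).round(3),"rect",np.round(c),round(w),round(h),round(a,1))
    return C,hsv,ok
if __name__=="__main__":
    D={c:dict(np.load(c+"0.npz",allow_pickle=True)) for c in("top","side")}
    for c,p in D.items():
        C,hsv,ok=meas(p,c)
        org=ok&(hsv[...,0]<14)&(hsv[...,1]>150)&(hsv[...,2]>100)&(C[...,2]>.08)&(C[...,2]<.12)&(abs(C[...,1]+.25)<.12)&(abs(C[...,0]-.5)<.15)
        n,l,st,ce=cv2.connectedComponentsWithStats(org.astype(np.uint8))
        for i in range(1,n):
            if st[i,4]>15: P=C[l==i]; T=P[P[:,2]>np.percentile(P[:,2],95)-.006]; print(" orange",ce[i].round(),T.mean(0).round(4),np.ptp(T,axis=0).round(3))
        # green rack top
        g=ok&(hsv[...,0]>50)&(hsv[...,0]<80)&(hsv[...,1]>100)&(C[...,2]>.052)&(C[...,2]<.068)&(C[...,0]<.7)&(C[...,0]>.3)
        P=C[g]; r=cv2.minAreaRect((P[:,:2]*1000).astype(np.float32)); print(" rack",len(P),r, np.median(P[:,2]))
        # rail bar
        b=ok&(C[...,2]>.112)&(C[...,2]<.14)&(C[...,0]>.5)&(C[...,0]<.75)&(C[...,1]>-.03)&(hsv[...,1]<70)
        P=C[b]; 
        if len(P): print(" bar",len(P),np.percentile(P,[2,98],axis=0).round(3).tolist(),cv2.fitLine(P[:,:2].astype(np.float32),cv2.DIST_HUBER,0,.01,.01).ravel().round(4),P[:,1].min(),P[:,1].max())
        # black bucket/mat
        k=ok&(C[...,2]>.0)&(C[...,2]<.012)&(hsv[...,2]<60)&(C[...,1]>.02)&(C[...,0]<.6)&(C[...,0]>.3)&(C[...,1]<.35)
        k=cv2.morphologyEx(k.astype(np.uint8),cv2.MORPH_CLOSE,np.ones((7,7)));k=cv2.morphologyEx(k,cv2.MORPH_OPEN,np.ones((5,5)))
        n,l,st,ce=cv2.connectedComponentsWithStats(k); i=1+np.argmax(st[1:,4]); P=C[l==i]; P=P[P[:,2]>-.01]
        print(" mat",cv2.minAreaRect((P[P[:,2]<.02][:,:2]*1000).astype(np.float32)))
        a=ok&(hsv[...,0]>10)&(hsv[...,0]<28)&(hsv[...,1]>120)&(C[...,2]>.09)&(C[...,2]<.14)&(C[...,1]<.05)&(C[...,1]>-.2)&(C[...,0]<.6)
        P=C[a]; 
        if len(P)>9: print(" cover top",len(P),np.percentile(P[:,2],[5,50,95]).round(3),cv2.minAreaRect((P[:,:2]*1000).astype(np.float32)),P.mean(0))
E
python3 b.py
```

```text
top purple [339. 279.] 207 ztop 0.17 topc [ 0.5081 -0.0994] ext [0.086 0.048] rect [ 508. -100.] 98 10 29.4
top purple [173. 295.] 581 ztop 0.135 topc [0.4755 0.2623] ext [0.021 0.02 ] rect [467. 265.] 47 107 74.5
top purple [205. 310.] 652 ztop 0.135 topc [0.4412 0.1914] ext [0.025 0.02 ] rect [435. 210.] 64 105 85.0
top purple [241. 312.] 643 ztop 0.135 topc [0.4385 0.1144] ext [0.026 0.023] rect [433. 126.] 50 106 77.7
 rack 2060 ((470.4229736328125, -431.0275573730469), (400.15606689453125, 138.9183807373047), 84.53877258300781) 0.06097940186925166
 bar 1115 [[0.512, 0.029, 0.113], [0.741, 0.6, 0.136]] [ 0.1622 -0.9868  0.6288  0.214 ] 0.020790961774893313 0.6251449230854091
 mat ((447.2048034667969, 188.87713623046875), (225.82077026367188, 226.12103271484375), 84.83797454833984)
 cover top 5190 [0.112 0.126 0.13 ] ((507.9220275878906, -98.59910583496094), (189.4098358154297, 188.41639709472656), 73.1219482421875) [ 0.50692007 -0.10061372  0.12405507]
side purple [182. 262.] 2263 ztop 0.134 topc [0.4465 0.1766] ext [0.062 0.172] rect [477. 226.] 270 152 77.9
side purple [301. 27
[... 307 characters left out ...]
04 ] [0.03  0.029 0.007]
 orange [362. 342.] [ 0.4527 -0.2724  0.1032] [0.023 0.012 0.006]
 orange [390. 359.] [ 0.4446 -0.3365  0.1035] [0.021 0.022 0.007]
 rack 2134 ((486.4696044921875, -204.2126922607422), (155.22865295410156, 330.70562744140625), 3.089479684829712) 0.061165782223384035
 bar 889 [[0.598, 0.023, 0.113], [0.744, 0.365, 0.137]] [ 0.1589 -0.9873  0.631   0.1866] 0.018096733000733 0.6244497713196094
 mat ((447.43951416015625, 187.8291015625), (231.0572509765625, 229.14169311523438), 84.19334411621094)
 cover top 5135 [0.098 0.126 0.13 ] ((271.69232177734375, -50.728973388671875), (190.09490966796875, 671.3648071289062), 77.91254425048828) [ 0.4741779  -0.11007109  0.12133611]
```

```bash
cat > c.py <<'E'
from h import *
p=dict(np.load("top0.npz",allow_pickle=True)); s=dict(np.load("side0.npz",allow_pickle=True))
for q,nm in((p,"top"),(s,"side")):
    C=cloud(q); hsv=cv2.cvtColor(q["frame"],cv2.COLOR_RGB2HSV); ok=q["z_map"]>0
    pur=ok&(hsv[...,0]>128)&(hsv[...,0]<160)&(hsv[...,1]>90)&(hsv[...,2]>50)
    for c in((.4755,.2623),(.4412,.1914),(.4385,.1144)):
        m=pur&(np.hypot(C[...,0]-c[0],C[...,1]-c[1])<.06)&(C[...,2]>.075)&(C[...,2]<.104)
        # keep only points nearest to this bail
        P=C[m][:,:2]; 
        T=C[pur&(np.hypot(C[...,0]-c[0],C[...,1]-c[1])<.03)&(C[...,2]>.125)]
        ctr,(w,h),a=cv2.minAreaRect((P*1000).astype(np.float32)); l=cv2.fitLine(P.astype(np.float32),cv2.DIST_HUBER,0,.01,.01).ravel()
        rt=cv2.minAreaRect((T[:,:2]*1000).astype(np.float32))
        print(nm,len(P),np.round(ctr),round(w),round(h),round(a,1),"line yaw",np.degrees(np.arctan(l[1]/l[0])).round(1),"tab",np.round(rt[0]),np.round(rt[1]),round(rt[2],1),T.mean(0).round(4))
    b=ok&(C[...,2]>.115)&(C[...,2]<.14)&(C[...,0]>.58)&(C[...,0]<.66)&(C[...,1]>-.0)&(C[...,1]<.42)&(hsv[...,1]<70)
    P=C[b];print(len(P),P[:,1].min(),P[:,1].max(),np.polyfit(P[:,1],P[:,0],1),np.polyfit(P[:,1],P[:,2],1))
    b=ok&(C[...,2]>.03)&(C[...,2]<.11)&(C[...,0]>.56)&(C[...,0]<.68)&(C[...,1]>-.0)&(C[...,1]<.42)&(hsv[...,1]<70)
    P=C[b];print("posts",[(P[k].mean(0).round(3),k.sum()) for k in (P[:,1]<.1,P[:,1]>.25)])
    a=ok&(C[...,2]>.04)&(C[...,2]<.2)&(C[...,1]<0)&(C[...,1]>-.2)&(C[...,0]>.6)&(C[...,0]<.72);P=C[a]
    hi=P[P[:,2]>.07];
    if len(hi):print("hi things near",np.percentile(hi,[2,98],axis=0).round(3).tolist())
    hi=P[(P[:,2]<.06)]
    if len(hi):print("lo things near",np.percentile(hi,[2,98],axis=0).round(3).tolist())
    a=ok&(C[...,2]>.01)&(C[...,2]<.3)&(C[...,1]<.12)&(C[...,1]>-.05)&(C[...,0]>.62)&(C[...,0]<.8);P=C[a];print("bottle?",np.percentile(P,[2,98],axis=0).round(3).tolist())
    o=ok&(hsv[...,0]<14)&(hsv[...,1]>150)&(C[...,2]>.09)&(C[...,2]<.12)&(abs(C[...,1]+.3)<.09)&(abs(C[...,0]-.48)<.1)
    P=C[o]
    for cx in(.45,.515):
        for cy in(-.272,-.337):
            k=np.hypot(P[:,0]-cx,P[:,1]-cy)<.03; print("cap",k.sum(),np.round(cv2.minEnclosingCircle((P[k][:,:2]*1000).astype(np.float32))[0],1) if k.sum() else 0)
E
python3 c.py
```

```text
top 447 [473. 241.] 76 89 88.1 line yaw -0.9 tab [476. 263.] [19. 22.] 87.4 [0.4754 0.2624 0.1328]
top 448 [443. 214.] 74 92 84.9 line yaw -8.1 tab [441. 192.] [20. 23.] 87.6 [0.4411 0.1913 0.1325]
top 437 [438. 115.] 30 92 77.5 line yaw -12.7 tab [438. 115.] [20. 24.] 74.3 [0.4385 0.1145 0.1325]
1014 0.02768758021144946 0.36521985665324724 [-0.1554017   0.66190751] [0.00074862 0.13162351]
posts [(array([0.653, 0.032, 0.074]), np.int64(36)), (array([0.604, 0.354, 0.065]), np.int64(73))]
hi things near [[0.6, -0.119, 0.108], [0.608, -0.072, 0.118]]
lo things near [[0.652, -0.127, 0.047], [0.718, -0.061, 0.055]]
bottle? [[0.628, 0.003, 0.01], [0.78, 0.111, 0.153]]
cap 6 [ 450.6 -258.9]
cap 8 [ 453.4 -323.5]
cap 2 [ 515. -257.]
cap 9 [ 515.6 -322.7]
side 311 [474. 242.] 78 93 89.3 line yaw -6.8 tab [474. 264.] [23. 19.] 3.6 [0.4727 0.262  0.1314]
side 394 [433. 193.] 93 92 40.7 line yaw -11.0 tab [440. 192.] [21. 25.] 88.7 [0.439  0.1908 0.1316]
side 412 [436. 115.] 36 93 77.5 line yaw -16.6 tab [437. 114.] [23. 26.] 78.5 [0.4359 0.1126 0.1317]
781 0.026325706510006652 0.36495813534090904 [-0.15388007  0.65926641] [-0.00095519  0.13017591]
posts [(array([0.654, 0.032, 0.071]), np.int64(146)), (array([0.604, 0.357, 0.071]), np.int64(141))]
hi things near [[0.601, -0.114, 0.102], [0.606, -0.077, 0.115]]
lo things near [[0.651, -0.13, 0.043], [0.719, -0.062, 0.056]]
bottle? [[0.642, -0.0, 0.012], [0.77, 0.106, 0.151]]
cap 85 [ 448. -273.]
cap 105 [ 447.8 -337.1]
cap 118 [ 512.5 -271.3]
cap 121 [ 514.6 -336. ]
```

```bash
cat >> h.py <<'E'
def plan(targets):
    """targets: list of (x,y,z,yaw_of_tool_y deg or None); prints az then shifts in the tool frame after that turn"""
    o=get_obs(); pos=np.array(o["tool_pos"]); y=np.degrees(np.arctan2(o["ee_rot"][1][1],o["ee_rot"][0][1]))
    print("t",round(o["t"],2),"tcp",pos.round(4),"tooly",y.round(1),"q",np.round(o["qpos"],2),"gap",round(o["finger_gap"],4),"F",np.round(o["force"],1),"grip",np.round(o["grasp_force"],1))
    for t in targets:
        if t[3] is None: d=0
        else: d=(t[3]-y+90)%180-90
        y+=d; dp=np.array(t[:3])-pos; c,s=np.cos(np.radians(y)),np.sin(np.radians(y))
        ty=np.array([c,s,0]); tx=np.cross(ty,[0,0,-1])
        print("az %.1f (rows %.1f) -> dx %.4f dy %.4f dz %.4f"%(-d,abs(d)/8.5,dp@tx,dp@ty,-dp[2]), "tooly",round(y,1)); pos=np.array(t[:3])
RAIL=np.array([.6305,.195]); RY=8.8
def rail(s): a=np.radians(RY); return RAIL+s*np.array([-np.sin(a),np.cos(a)])
def bails(p):
    C=cloud(p); hsv=cv2.cvtColor(p["frame"],cv2.COLOR_RGB2HSV)
    pur=(p["z_map"]>0)&(hsv[...,0]>128)&(hsv[...,0]<160)&(hsv[...,1]>90)&(hsv[...,2]>50)
    n,l,st,ce=cv2.connectedComponentsWithStats((pur&(C[...,2]>.118)&(C[...,2]<.15)).astype(np.uint8))
    for i in range(1,n):
        if st[i,4]<40: continue
        T=C[l==i]; r=cv2.minAreaRect((T[:,:2]*1000).astype(np.float32)); c=np.array(r[0])/1000
        best=None
        for yaw in np.arange(-45,46,.5):
            a=np.radians(yaw); d=C[...,:2]-c; u=d@[np.cos(a),np.sin(a)]; v=d@[-np.sin(a),np.cos(a)]
            m=pur&(C[...,2]>.06)&(abs(u)<.048)&(abs(v)<.0155); k=m.sum()
            if best is None or k>best[0]: best=(k,[yaw])
            elif k==best[0]: best[1].append(yaw)
        print("tab",np.round(c,4),np.round(r[1]),round(r[2],1),"z",T[:,2].max().round(3),"yaw",np.mean(best[1]),best[0])
E
python3 - <<'E'
from h import *
for n in("top","side"):
    bails(dict(np.load(n+"0.npz",allow_pickle=True)))
for s in(-.095,0,.095): print(rail(s))
plan([(.4375,.114,.26,-12.5),(.4375,.114,.109,None),(.4375,.114,.262,None),(*rail(-.095),.262,RY),(*rail(-.095),.152,None)])
t=dict(np.load("top0.npz",allow_pickle=True)); print("bottle",atz(t,284.4,181.2,0))
E
```

```text
tab [0.4757 0.2634] [19. 22.] 87.4 z 0.137 yaw -1.5 574
tab [0.4412 0.1924] [20. 24.] 82.2 z 0.138 yaw -6.75 582
tab [0.4384 0.1148] [20. 24.] 74.3 z 0.137 yaw -12.75 586
tab [0.4753 0.2633] [21. 24.] 86.1 z 0.137 yaw -1.5 502
tab [0.4398 0.1917] [21. 25.] 88.7 z 0.137 yaw -9.75 606
tab [0.4371 0.1139] [23. 26.] 78.1 z 0.137 yaw -13.0 656
[0.64503365 0.1011183 ]
[0.6305 0.195 ]
[0.61596635 0.2888817 ]
t 1.3 tcp [0.189  0.5431 0.2055] tooly 70.8 q [ 1.09  0.21  1.54  0.    1.39 -0.15] gap 0.0939 F [1.1 0.6 0.7] grip 0.0
az 83.3 (rows 9.8) -> dx -0.3651 dy 0.3355 dz -0.0545 tooly -12.5
az 0.0 (rows 0.0) -> dx 0.0000 dy 0.0000 dz 0.1510 tooly -12.5
az 0.0 (rows 0.0) -> dx 0.0000 dy 0.0000 dz -0.1530 tooly -12.5
az -21.3 (rows 2.5) -> dx -0.0445 dy 0.2031 dz -0.0000 tooly 8.8
az 0.0 (rows 0.0) -> dx 0.0000 dy 0.0000 dz 0.1100 tooly 8.8
bottle [0.74962519 0.02748485 0.        ]
```

Call:
step_arm(motion=[{"az": 8.33}, {"az": 8.33}, {"az": 8.33}, {"az": 8.33}, {"az": 8.33}, {"az": 8.33}, {"az": 8.33}, {"az": 8.33}, {"az": 8.33}, {"az": 8.33}, {"dz": -0.0275}, {"dz": -0.0275}])

```text
$.motion[0]: bad value
```

Call:
step_arm(motion=[{"dx": -0.0304, "dy": 0.028}, {"dx": -0.0304, "dy": 0.028}, {"dx": -0.0304, "dy": 0.028}, {"dx": -0.0304, "dy": 0.028}, {"dx": -0.0304, "dy": 0.028}, {"dx": -0.0304, "dy": 0.028}, {"dx": -0.0304, "dy": 0.028}, {"dx": -0.0304, "dy": 0.028}, {"dx": -0.0304, "dy": 0.028}, {"dx": -0.0304, "dy": 0.028}, {"dx": -0.0304, "dy": 0.028}, {"dx": -0.0304, "dy": 0.028}])

```text
$.motion[0]: bad value
```

Run:
```python
from h import *
w=vision.capture("wrist"); save(w,"w1"); bails(w)
s=vision.capture("side"); bails(s)
plan([(.4378,.1142,.107,-12.8)])
```

```text
tab [0.4737 0.2633] [24. 19.] 2.8 z 0.136 yaw 0.25 510
tab [0.4399 0.1913] [30. 22.] 2.9 z 0.137 yaw -10.5 610
tab [0.4369 0.1137] [24. 25.] 73.7 z 0.137 yaw -11.5 662
t 1.4 tcp [0.1889 0.5431 0.2054] tooly 70.8 q [ 1.09  0.21  1.54 -0.    1.39 -0.15] gap 0.0939 F [ 0.7 -0.2  0.8] grip 0.0
az 83.6 (rows 9.8) -> dx -0.3631 dy 0.3377 dz 0.0984 tooly -12.8
```

Call:
step_arm(motion=[{"dx": 0, "dy": 0, "dz": -0.0275, "ax": 0, "ay": 0, "az": 8.35, "claw": 0}, {"dx": 0, "dy": 0, "dz": -0.0275, "ax": 0, "ay": 0, "az": 8.35, "claw": 0}, {"dx": 0, "dy": 0, "dz": 0, "ax": 0, "ay": 0, "az": 8.35, "claw": 0}, {"dx": 0, "dy": 0, "dz": 0, "ax": 0, "ay": 0, "az": 8.35, "claw": 0}, {"dx": 0, "dy": 0, "dz": 0, "ax": 0, "ay": 0, "az": 8.35, "claw": 0}, {"dx": 0, "dy": 0, "dz": 0, "ax": 0, "ay": 0, "az": 8.35, "claw": 0}, {"dx": 0, "dy": 0, "dz": 0, "ax": 0, "ay": 0, "az": 8.35, "claw": 0}, {"dx": 0, "dy": 0, "dz": 0, "ax": 0, "ay": 0, "az": 8.35, "claw": 0}, {"dx": 0, "dy": 0, "dz": 0, "ax": 0, "ay": 0, "az": 8.35, "claw": 0}, {"dx": 0, "dy": 0, "dz": 0, "ax": 0, "ay": 0, "az": 8.35, "claw": 0}])

```text
t: 2.4
tool_pos: [0.1889, 0.5431, 0.2604]
ee_rot: [[0.225, 0.974, -0.0], [0.974, -0.225, -0.0], [-0.0, -0.0, -1.0]]
force: [-0.6, 0.1, -0.7]
finger_gap: 0.0941
grasp_force: 0.0
```

Call:
step_arm(motion=[{"dx": -0.0304, "dy": 0.028, "dz": 0, "ax": 0, "ay": 0, "az": 0, "claw": 0}, {"dx": -0.0304, "dy": 0.028, "dz": 0, "ax": 0, "ay": 0, "az": 0, "claw": 0}, {"dx": -0.0304, "dy": 0.028, "dz": 0, "ax": 0, "ay": 0, "az": 0, "claw": 0}, {"dx": -0.0304, "dy": 0.028, "dz": 0, "ax": 0, "ay": 0, "az": 0, "claw": 0}, {"dx": -0.0304, "dy": 0.028, "dz": 0, "ax": 0, "ay": 0, "az": 0, "claw": 0}, {"dx": -0.0304, "dy": 0.028, "dz": 0, "ax": 0, "ay": 0, "az": 0, "claw": 0}, {"dx": -0.0304, "dy": 0.028, "dz": 0, "ax": 0, "ay": 0, "az": 0, "claw": 0}, {"dx": -0.0304, "dy": 0.028, "dz": 0, "ax": 0, "ay": 0, "az": 0, "claw": 0}, {"dx": -0.0304, "dy": 0.028, "dz": 0, "ax": 0, "ay": 0, "az": 0, "claw": 0}, {"dx": -0.0304, "dy": 0.028, "dz": 0, "ax": 0, "ay": 0, "az": 0, "claw": 0}, {"dx": -0.0304, "dy": 0.028, "dz": 0, "ax": 0, "ay": 0, "az": 0, "claw": 0}, {"dx": -0.0304, "dy": 0.028, "dz": 0, "ax": 0, "ay": 0, "az": 0, "claw": 0}])

```text
t: 3.6
tool_pos: [0.4373, 0.1118, 0.2608]
ee_rot: [[0.22, 0.976, 0.001], [0.976, -0.22, 0.0], [0.0, 0.001, -1.0]]
force: [0.9, 0.6, 0.9]
finger_gap: 0.0941
grasp_force: 0.0
```

Run:
```python
from h import *
w=vision.capture("wrist"); save(w,"w1"); bails(w)
s=vision.capture("side"); bails(s)
plan([(.4378,.1142,.107,-12.8)])
```

```text
tab [0.4761 0.2647] [20. 24.] 88.6 z 0.134 yaw -1.5 3865
tab [0.442 0.194] [19. 24.] 82.8 z 0.135 yaw -7.5 3001
tab [0.4388 0.1152] [19. 24.] 77.0 z 0.134 yaw -11.5 2600
tab [0.4728 0.264 ] [24. 22.] 4.7 z 0.139 yaw -1.0 507
tab [0.4393 0.1914] [28. 19.] 1.0 z 0.137 yaw -10.25 611
tab [0.4371 0.1135] [24. 24.] 74.1 z 0.138 yaw -12.0 663
t 3.7 tcp [0.4387 0.1096 0.2606] tooly -13.1 q [ 0.05 -0.1   1.75 -0.    1.49  0.28] gap 0.0941 F [-1.2  0.7 -0.2] grip 0.0
az -0.3 (rows 0.0) -> dx 0.0043 dy -0.0019 dz 0.1536 tooly -12.8
```

Call:
step_arm(motion=[{"dx": 0.0048, "dy": -0.001, "dz": 0.03, "ax": 0, "ay": 0, "az": 0, "claw": 0}, {"dx": 0, "dy": 0, "dz": 0.04, "ax": 0, "ay": 0, "az": 0, "claw": 0}, {"dx": 0, "dy": 0, "dz": 0.04, "ax": 0, "ay": 0, "az": 0, "claw": 0}, {"dx": 0, "dy": 0, "dz": 0.03, "ax": 0, "ay": 0, "az": 0, "claw": 0}, {"dx": 0, "dy": 0, "dz": 0.014, "ax": 0, "ay": 0, "az": 0, "claw": 0}, {"dx": 0, "dy": 0, "dz": 0, "ax": 0, "ay": 0, "az": 0, "claw": 0}, {"dx": 0, "dy": 0, "dz": 0, "ax": 0, "ay": 0, "az": 0, "claw": 1}, {"dx": 0, "dy": 0, "dz": 0, "ax": 0, "ay": 0, "az": 0, "claw": 1}, {"dx": 0, "dy": 0, "dz": 0, "ax": 0, "ay": 0, "az": 0, "claw": 1}, {"dx": 0, "dy": 0, "dz": 0, "ax": 0, "ay": 0, "az": 0, "claw": 1}, {"dx": 0, "dy": 0, "dz": 0, "ax": 0, "ay": 0, "az": 0, "claw": 1}, {"dx": 0, "dy": 0, "dz": 0, "ax": 0, "ay": 0, "az": 0, "claw": 1}], grip_force=35)

```text
t: 4.9
tool_pos: [0.4369, 0.1183, 0.1068]
ee_rot: [[0.22, 0.976, 0.001], [0.976, -0.22, 0.0], [0.0, 0.001, -1.0]]
force: [-0.2, -1.1, 0.9]
finger_gap: 0.0491
grasp_force: 0.0
```

Run:
```python
from h import *
o=get_obs(); x,y,z=o["tool_pos"]
plan([(x,y,z+.158,None),(*rail(-.095),z+.158,RY),(*rail(-.095),z+.05,None)])
```

```text
t 4.9 tcp [0.4369 0.1183 0.1068] tooly -12.7 q [0.07 0.06 1.93 0.   1.15 0.29] gap 0.0491 F [-0.2 -1.1  0.9] grip 0.0
az 0.0 (rows 0.0) -> dx 0.0000 dy 0.0000 dz -0.1580 tooly -12.7
az -21.5 (rows 2.5) -> dx -0.0488 dy 0.2030 dz -0.0000 tooly 8.8
az 0.0 (rows 0.0) -> dx 0.0000 dy 0.0000 dz 0.1080 tooly 8.8
```

Call:
step_arm(motion=[{"dx": -0.003, "dy": 0, "dz": 0, "ax": 0, "ay": 0, "az": 0, "claw": 1}, {"dx": 0, "dy": 0, "dz": 0, "ax": 0, "ay": 0, "az": 0, "claw": 1}, {"dx": 0, "dy": 0, "dz": 0, "ax": 0, "ay": 0, "az": 0, "claw": 1}, {"dx": 0, "dy": 0, "dz": 0, "ax": 0, "ay": 0, "az": 0, "claw": 1}, {"dx": 0, "dy": 0, "dz": 0, "ax": 0, "ay": 0, "az": 0, "claw": 1}, {"dx": 0, "dy": 0, "dz": 0, "ax": 0, "ay": 0, "az": 0, "claw": 1}, {"dx": 0, "dy": 0, "dz": -0.02, "ax": 0, "ay": 0, "az": 0, "claw": 1}, {"dx": 0, "dy": 0, "dz": -0.03, "ax": 0, "ay": 0, "az": 0, "claw": 1}, {"dx": 0, "dy": 0, "dz": -0.04, "ax": 0, "ay": 0, "az": 0, "claw": 1}, {"dx": 0, "dy": 0, "dz": -0.04, "ax": 0, "ay": 0, "az": 0, "claw": 1}, {"dx": 0, "dy": 0, "dz": -0.025, "ax": 0, "ay": 0, "az": 0, "claw": 1}, {"dx": 0, "dy": 0, "dz": 0, "ax": 0, "ay": 0, "az": 0, "claw": 1}])

```text
t: 6.1
tool_pos: [0.4387, 0.1157, 0.2655]
ee_rot: [[0.219, 0.976, 0.009], [0.976, -0.219, 0.001], [0.003, 0.008, -1.0]]
force: [-0.9, 0.1, -2.4]
finger_gap: 0.0236
grasp_force: 35.0
```

Run:
```python
from h import *
o=get_obs(); x,y,z=o["tool_pos"]
plan([(*rail(-.095),.262,RY),(*rail(-.095),.152,None)])
```

```text
t 6.1 tcp [0.4387 0.1157 0.2655] tooly -12.7 q [ 0.07 -0.11  1.75  0.    1.49  0.29] gap 0.0236 F [-0.9  0.1 -2.4] grip 35.0
az -21.5 (rows 2.5) -> dx -0.0460 dy 0.2017 dz 0.0035 tooly 8.8
az 0.0 (rows 0.0) -> dx 0.0000 dy 0.0000 dz 0.1100 tooly 8.8
```

Call:
step_arm(motion=[{"dx": 0, "dy": 0, "dz": 0, "ax": 0, "ay": 0, "az": -7.15, "claw": 1}, {"dx": 0, "dy": 0, "dz": 0, "ax": 0, "ay": 0, "az": -7.15, "claw": 1}, {"dx": 0, "dy": 0, "dz": 0, "ax": 0, "ay": 0, "az": -7.15, "claw": 1}, {"dx": -0.0066, "dy": 0.0288, "dz": 0, "ax": 0, "ay": 0, "az": 0, "claw": 1}, {"dx": -0.0066, "dy": 0.0288, "dz": 0, "ax": 0, "ay": 0, "az": 0, "claw": 1}, {"dx": -0.0066, "dy": 0.0288, "dz": 0, "ax": 0, "ay": 0, "az": 0, "claw": 1}, {"dx": -0.0066, "dy": 0.0288, "dz": 0, "ax": 0, "ay": 0, "az": 0, "claw": 1}, {"dx": -0.0066, "dy": 0.0288, "dz": 0, "ax": 0, "ay": 0, "az": 0, "claw": 1}, {"dx": -0.0066, "dy": 0.0288, "dz": 0, "ax": 0, "ay": 0, "az": 0, "claw": 1}, {"dx": -0.0066, "dy": 0.0288, "dz": 0, "ax": 0, "ay": 0, "az": 0, "claw": 1}, {"dx": 0, "dy": 0, "dz": 0, "ax": 0, "ay": 0, "az": 0, "claw": 1}, {"dx": 0, "dy": 0, "dz": 0, "ax": 0, "ay": 0, "az": 0, "claw": 1}])

```text
t: 7.3
tool_pos: [0.641, 0.1003, 0.2578]
ee_rot: [[-0.152, 0.988, -0.006], [0.988, 0.152, -0.0], [0.001, -0.006, -1.0]]
force: [-0.8, 0.9, -1.1]
finger_gap: 0.0241
grasp_force: 35.0
```

Call:
step_arm(motion=[{"dx": 0, "dy": 0, "dz": 0.02, "ax": 0, "ay": 0, "az": 0, "claw": 1}, {"dx": 0, "dy": 0, "dz": 0.025, "ax": 0, "ay": 0, "az": 0, "claw": 1}, {"dx": 0, "dy": 0, "dz": 0.025, "ax": 0, "ay": 0, "az": 0, "claw": 1}, {"dx": 0, "dy": 0, "dz": 0.02, "ax": 0, "ay": 0, "az": 0, "claw": 1}, {"dx": 0, "dy": 0, "dz": 0.012, "ax": 0, "ay": 0, "az": 0, "claw": 1}, {"dx": 0, "dy": 0, "dz": 0, "ax": 0, "ay": 0, "az": 0, "claw": 1}])

```text
t: 7.9
tool_pos: [0.6395, 0.1006, 0.1565]
ee_rot: [[-0.153, 0.988, -0.006], [0.988, 0.153, -0.0], [0.001, -0.006, -1.0]]
force: [-0.1, -0.3, -2.2]
finger_gap: 0.0237
grasp_force: 35.0
```

Run:
```python
from h import *
s=vision.capture("side"); save(s,"s2"); bails(s)
plan([(*rail(-.095),.147,RY)])
```

```text
tab [0.6354 0.0998] [90. 30.] 8.7 z 0.15 yaw 9.0 543
tab [0.474  0.2633] [25. 20.] 6.9 z 0.137 yaw -2.5 503
tab [0.4399 0.1925] [21. 25.] 81.5 z 0.136 yaw -8.5 623
t 7.95 tcp [0.641  0.1006 0.1585] tooly 8.8 q [ 0.02  0.4   1.39  0.    1.35 -0.13] gap 0.0243 F [ 1.  -0.7 -1.7] grip 35.0
az -0.0 (rows 0.0) -> dx -0.0001 dy 0.0041 dz 0.0115 tooly 8.8
```

View pics/s2.png

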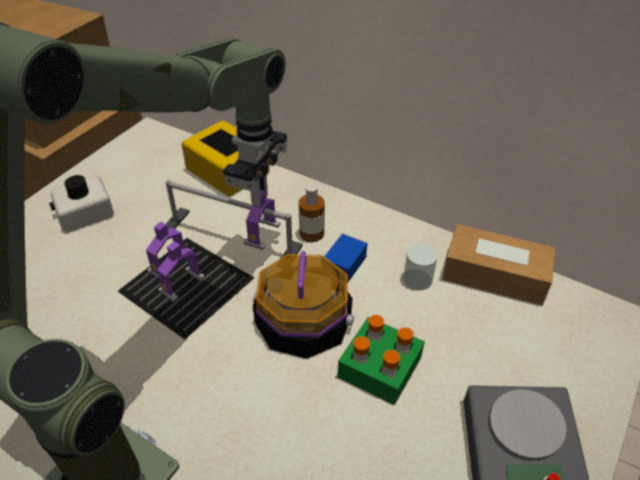

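The carried bail straddles the bar (side view ~(262,220)); two bails still stand on the mat. Lower and release.

Call:
step_arm(motion=[{"dx": 0, "dy": 0.003, "dz": 0.006, "ax": 0, "ay": 0, "az": 0, "claw": 1}, {"dx": 0, "dy": 0, "dz": 0.005, "ax": 0, "ay": 0, "az": 0, "claw": 1}, {"dx": 0, "dy": 0, "dz": 0.0, "ax": 0, "ay": 0, "az": 0, "claw": 1}, {"dx": 0, "dy": 0, "dz": 0, "ax": 0, "ay": 0, "az": 0, "claw": 0}, {"dx": 0, "dy": 0, "dz": 0, "ax": 0, "ay": 0, "az": 0, "claw": 0}, {"dx": 0, "dy": 0, "dz": 0, "ax": 0, "ay": 0, "az": 0, "claw": 0}, {"dx": 0, "dy": 0, "dz": 0, "ax": 0, "ay": 0, "az": 0, "claw": 0}, {"dx": 0, "dy": 0, "dz": 0, "ax": 0, "ay": 0, "az": 0, "claw": 0}, {"dx": 0, "dy": 0, "dz": -0.02, "ax": 0, "ay": 0, "az": 0, "claw": 0}, {"dx": 0, "dy": 0, "dz": -0.03, "ax": 0, "ay": 0, "az": 0, "claw": 0}, {"dx": 0, "dy": 0, "dz": -0.04, "ax": 0, "ay": 0, "az": 0, "claw": 0}, {"dx": 0, "dy": 0, "dz": -0.03, "ax": 0, "ay": 0, "az": 0, "claw": 0}])

```text
t: 9.15
tool_pos: [0.6458, 0.101, 0.271]
ee_rot: [[-0.152, 0.988, 0.002], [0.988, 0.152, 0.0], [-0.0, 0.002, -1.0]]
force: [0.0, 0.4, 0.5]
finger_gap: 0.0921
grasp_force: 0.0
```

Run:
```python
from h import *
plan([(.442,.194,.262,-8)])
s=vision.capture("side"); bails(s)
```

```text
t 9.15 tcp [0.6458 0.101  0.271 ] tooly 8.8 q [ 0.02  0.33  1.25  0.    1.56 -0.13] gap 0.0921 F [0.  0.4 0.5] grip 0.0
az 16.8 (rows 2.0) -> dx 0.0638 dy -0.2148 dz 0.0090 tooly -8.0
tab [0.6413 0.0989] [85. 29.] 7.9 z 0.15 yaw 8.25 556
tab [0.4736 0.2633] [19. 23.] 85.7 z 0.136 yaw -1.25 510
tab [0.44   0.1937] [22. 28.] 84.9 z 0.137 yaw -8.75 620
```

Call:
step_arm(motion=[{"dx": 0, "dy": 0, "dz": 0, "ax": 0, "ay": 0, "az": 8.4, "claw": 0}, {"dx": 0, "dy": 0, "dz": 0, "ax": 0, "ay": 0, "az": 8.4, "claw": 0}, {"dx": 0.0106, "dy": -0.0358, "dz": 0, "ax": 0, "ay": 0, "az": 0, "claw": 0}, {"dx": 0.0106, "dy": -0.0358, "dz": 0, "ax": 0, "ay": 0, "az": 0, "claw": 0}, {"dx": 0.0106, "dy": -0.0358, "dz": 0, "ax": 0, "ay": 0, "az": 0, "claw": 0}, {"dx": 0.0106, "dy": -0.0358, "dz": 0, "ax": 0, "ay": 0, "az": 0, "claw": 0}, {"dx": 0.0106, "dy": -0.0358, "dz": 0, "ax": 0, "ay": 0, "az": 0, "claw": 0}, {"dx": 0.0106, "dy": -0.0358, "dz": 0, "ax": 0, "ay": 0, "az": 0, "claw": 0}, {"dx": 0, "dy": 0, "dz": 0, "ax": 0, "ay": 0, "az": 0, "claw": 0}, {"dx": 0, "dy": 0, "dz": 0, "ax": 0, "ay": 0, "az": 0, "claw": 0}, {"dx": 0, "dy": 0, "dz": 0, "ax": 0, "ay": 0, "az": 0, "claw": 0}])

```text
t: 10.3
tool_pos: [0.4425, 0.1936, 0.2686]
ee_rot: [[0.14, 0.99, 0.001], [0.99, -0.14, -0.0], [-0.0, 0.001, -1.0]]
force: [0.1, 0.5, 0.1]
finger_gap: 0.0943
grasp_force: 0.0
```

Run:
```python
from h import *
w=vision.capture("wrist"); bails(w)
plan([(.442,.194,.107,-8)])
```

```text
tab [0.4761 0.2655] [20. 23.] 89.0 z 0.134 yaw -1.0 2567
tab [0.4421 0.1947] [19. 24.] 82.4 z 0.134 yaw -7.5 2737
tab [0.6462 0.1012] [92. 31.] 9.1 z 0.15 yaw 9.0 3907
t 10.35 tcp [0.4426 0.1935 0.2685] tooly -8.1 q [ 0.23 -0.04  1.67 -0.    1.5   0.37] gap 0.0943 F [-0.2  0.1 -0.2] grip 0.0
az -0.1 (rows 0.0) -> dx 0.0005 dy -0.0007 dz 0.1615 tooly -8.0
```

Call:
step_arm(motion=[{"dx": 0.001, "dy": 0, "dz": 0.03, "ax": 0, "ay": 0, "az": 0, "claw": 0}, {"dx": 0, "dy": 0, "dz": 0.045, "ax": 0, "ay": 0, "az": 0, "claw": 0}, {"dx": 0, "dy": 0, "dz": 0.045, "ax": 0, "ay": 0, "az": 0, "claw": 0}, {"dx": 0, "dy": 0, "dz": 0.03, "ax": 0, "ay": 0, "az": 0, "claw": 0}, {"dx": 0, "dy": 0, "dz": 0.0115, "ax": 0, "ay": 0, "az": 0, "claw": 0}, {"dx": 0, "dy": 0, "dz": 0, "ax": 0, "ay": 0, "az": 0, "claw": 1}, {"dx": 0, "dy": 0, "dz": 0, "ax": 0, "ay": 0, "az": 0, "claw": 1}, {"dx": 0, "dy": 0, "dz": 0, "ax": 0, "ay": 0, "az": 0, "claw": 1}, {"dx": 0, "dy": 0, "dz": 0, "ax": 0, "ay": 0, "az": 0, "claw": 1}, {"dx": 0, "dy": 0, "dz": 0, "ax": 0, "ay": 0, "az": 0, "claw": 1}, {"dx": 0, "dy": 0, "dz": 0, "ax": 0, "ay": 0, "az": 0, "claw": 1}, {"dx": 0, "dy": 0, "dz": 0, "ax": 0, "ay": 0, "az": 0, "claw": 1}])

```text
t: 11.55
tool_pos: [0.4418, 0.195, 0.1073]
ee_rot: [[0.14, 0.99, 0.001], [0.99, -0.14, 0.0], [0.0, 0.001, -1.0]]
force: [0.4, -0.2, -0.2]
finger_gap: 0.0415
grasp_force: 0.0
```

Call:
step_arm(motion=[{"dx": 0, "dy": 0, "dz": 0, "ax": 0, "ay": 0, "az": 0, "claw": 1}, {"dx": 0, "dy": 0, "dz": 0, "ax": 0, "ay": 0, "az": 0, "claw": 1}, {"dx": 0, "dy": 0, "dz": 0, "ax": 0, "ay": 0, "az": 0, "claw": 1}, {"dx": 0, "dy": 0, "dz": 0, "ax": 0, "ay": 0, "az": 0, "claw": 1}, {"dx": 0, "dy": 0, "dz": -0.02, "ax": 0, "ay": 0, "az": 0, "claw": 1}, {"dx": 0, "dy": 0, "dz": -0.03, "ax": 0, "ay": 0, "az": 0, "claw": 1}, {"dx": 0, "dy": 0, "dz": -0.04, "ax": 0, "ay": 0, "az": 0, "claw": 1}, {"dx": 0, "dy": 0, "dz": -0.04, "ax": 0, "ay": 0, "az": 0, "claw": 1}, {"dx": 0, "dy": 0, "dz": -0.028, "ax": 0, "ay": 0, "az": 0, "claw": 1}, {"dx": 0, "dy": 0, "dz": 0, "ax": 0, "ay": 0, "az": 0, "claw": 1}])

```text
t: 12.55
tool_pos: [0.4446, 0.1956, 0.2695]
ee_rot: [[0.14, 0.99, 0.01], [0.99, -0.14, 0.002], [0.004, 0.009, -1.0]]
force: [0.6, 0.2, -1.6]
finger_gap: 0.0242
grasp_force: 34.9
```

Run:
```python
from h import *
plan([(*rail(0),.262,RY)])
```

```text
t 12.55 tcp [0.4446 0.1956 0.2695] tooly -8.0 q [ 0.24 -0.04  1.67 -0.    1.5   0.38] gap 0.0242 F [ 0.6  0.2 -1.6] grip 34.9
az -16.8 (rows 2.0) -> dx -0.0290 dy 0.1836 dz 0.0075 tooly 8.8
```

Call:
step_arm(motion=[{"dx": 0, "dy": 0, "dz": 0, "ax": 0, "ay": 0, "az": -8.4, "claw": 1}, {"dx": 0, "dy": 0, "dz": 0, "ax": 0, "ay": 0, "az": -8.4, "claw": 1}, {"dx": -0.0048, "dy": 0.031, "dz": 0, "ax": 0, "ay": 0, "az": 0, "claw": 1}, {"dx": -0.0048, "dy": 0.031, "dz": 0, "ax": 0, "ay": 0, "az": 0, "claw": 1}, {"dx": -0.0048, "dy": 0.031, "dz": 0, "ax": 0, "ay": 0, "az": 0, "claw": 1}, {"dx": -0.0048, "dy": 0.031, "dz": 0, "ax": 0, "ay": 0, "az": 0, "claw": 1}, {"dx": -0.0048, "dy": 0.031, "dz": 0, "ax": 0, "ay": 0, "az": 0, "claw": 1}, {"dx": -0.0048, "dy": 0.031, "dz": 0, "ax": 0, "ay": 0, "az": 0, "claw": 1}, {"dx": 0, "dy": 0, "dz": 0, "ax": 0, "ay": 0, "az": 0, "claw": 1}, {"dx": 0, "dy": 0, "dz": 0, "ax": 0, "ay": 0, "az": 0, "claw": 1}])

```text
t: 13.55
tool_pos: [0.6286, 0.1943, 0.2611]
ee_rot: [[-0.152, 0.988, -0.006], [0.988, 0.152, -0.001], [-0.0, -0.006, -1.0]]
force: [0.3, 0.4, -1.6]
finger_gap: 0.0237
grasp_force: 35.0
```

Call:
step_arm(motion=[{"dx": 0, "dy": 0, "dz": 0.02, "ax": 0, "ay": 0, "az": 0, "claw": 1}, {"dx": 0, "dy": 0, "dz": 0.025, "ax": 0, "ay": 0, "az": 0, "claw": 1}, {"dx": 0, "dy": 0, "dz": 0.025, "ax": 0, "ay": 0, "az": 0, "claw": 1}, {"dx": 0, "dy": 0, "dz": 0.02, "ax": 0, "ay": 0, "az": 0, "claw": 1}, {"dx": 0, "dy": 0, "dz": 0.012, "ax": 0, "ay": 0, "az": 0, "claw": 1}, {"dx": 0, "dy": 0, "dz": 0, "ax": 0, "ay": 0, "az": 0, "claw": 1}, {"dx": 0, "dy": 0, "dz": 0, "ax": 0, "ay": 0, "az": 0, "claw": 1}])

```text
t: 14.25
tool_pos: [0.6297, 0.195, 0.1635]
ee_rot: [[-0.153, 0.988, 0.0], [0.988, 0.153, 0.0], [0.0, 0.0, -1.0]]
force: [0.6, -0.1, -1.2]
finger_gap: 0.024
grasp_force: 35.0
```

Run:
```python
from h import *
s=vision.capture("side"); bails(s)
plan([(*rail(0),.147,RY)])
```

```text
tab [0.6594 0.1944] [34. 21.] 8.1 z 0.149 yaw 6.375 266
tab [0.5972 0.1884] [32. 29.] 12.1 z 0.15 yaw 9.5 413
tab [0.6431 0.0998] [87. 31.] 8.0 z 0.15 yaw 8.9 579
tab [0.4736 0.2634] [26. 19.] 4.1 z 0.137 yaw -0.5 496
t 14.3 tcp [0.6304 0.195  0.1644] tooly 8.8 q [0.17 0.41 1.36 0.   1.37 0.02] gap 0.0236 F [ 0.2 -0.4 -1.6] grip 35.0
az -0.0 (rows 0.0) -> dx -0.0001 dy 0.0001 dz 0.0174 tooly 8.8
```

Straddling correctly; lower, release, and go to the last bail.

Call:
step_arm(motion=[{"dx": 0, "dy": 0, "dz": 0.01, "ax": 0, "ay": 0, "az": 0, "claw": 1}, {"dx": 0, "dy": 0, "dz": 0.007, "ax": 0, "ay": 0, "az": 0, "claw": 1}, {"dx": 0, "dy": 0, "dz": 0.0, "ax": 0, "ay": 0, "az": 0, "claw": 1}, {"dx": 0, "dy": 0, "dz": 0, "ax": 0, "ay": 0, "az": 0, "claw": 0}, {"dx": 0, "dy": 0, "dz": 0, "ax": 0, "ay": 0, "az": 0, "claw": 0}, {"dx": 0, "dy": 0, "dz": 0, "ax": 0, "ay": 0, "az": 0, "claw": 0}, {"dx": 0, "dy": 0, "dz": 0, "ax": 0, "ay": 0, "az": 0, "claw": 0}, {"dx": 0, "dy": 0, "dz": 0, "ax": 0, "ay": 0, "az": 0, "claw": 0}, {"dx": 0, "dy": 0, "dz": -0.02, "ax": 0, "ay": 0, "az": 0, "claw": 0}, {"dx": 0, "dy": 0, "dz": -0.03, "ax": 0, "ay": 0, "az": 0, "claw": 0}, {"dx": 0, "dy": 0, "dz": -0.04, "ax": 0, "ay": 0, "az": 0, "claw": 0}, {"dx": 0, "dy": 0, "dz": -0.03, "ax": 0, "ay": 0, "az": 0, "claw": 0}])

```text
t: 15.5
tool_pos: [0.6303, 0.1949, 0.2684]
ee_rot: [[-0.152, 0.988, 0.002], [0.988, 0.152, 0.0], [0.0, 0.002, -1.0]]
force: [0.3, -0.2, 0.8]
finger_gap: 0.0916
grasp_force: 0.0
```

Run:
```python
from h import *
plan([(.4765,.266,.262,-1.2)])
s=vision.capture("side"); bails(s)
```

```text
t 15.5 tcp [0.6303 0.1949 0.2684] tooly 8.8 q [0.17 0.35 1.24 0.   1.56 0.02] gap 0.0916 F [ 0.3 -0.2  0.8] grip 0.0
az 10.0 (rows 1.2) -> dx 0.0679 dy -0.1553 dz 0.0064 tooly -1.2
tab [0.6295 0.1941] [91. 31.] 9.0 z 0.15 yaw 9.5 555
tab [0.643  0.0993] [89. 30.] 9.8 z 0.15 yaw 10.0 593
tab [0.4744 0.2635] [23. 19.] 6.2 z 0.139 yaw -1.5 492
```

Call:
step_arm(motion=[{"dx": 0, "dy": 0, "dz": 0, "ax": 0, "ay": 0, "az": 5, "claw": 0}, {"dx": 0, "dy": 0, "dz": 0, "ax": 0, "ay": 0, "az": 5, "claw": 0}, {"dx": 0.0136, "dy": -0.031, "dz": 0, "ax": 0, "ay": 0, "az": 0, "claw": 0}, {"dx": 0.0136, "dy": -0.031, "dz": 0, "ax": 0, "ay": 0, "az": 0, "claw": 0}, {"dx": 0.0136, "dy": -0.031, "dz": 0, "ax": 0, "ay": 0, "az": 0, "claw": 0}, {"dx": 0.0136, "dy": -0.031, "dz": 0, "ax": 0, "ay": 0, "az": 0, "claw": 0}, {"dx": 0.0136, "dy": -0.031, "dz": 0, "ax": 0, "ay": 0, "az": 0, "claw": 0}, {"dx": 0, "dy": 0, "dz": 0, "ax": 0, "ay": 0, "az": 0, "claw": 0}, {"dx": 0, "dy": 0, "dz": 0, "ax": 0, "ay": 0, "az": 0, "claw": 0}, {"dx": 0, "dy": 0, "dz": 0, "ax": 0, "ay": 0, "az": 0, "claw": 0}])

```text
t: 16.55
tool_pos: [0.4772, 0.2658, 0.2659]
ee_rot: [[0.022, 1.0, 0.001], [1.0, -0.022, -0.0], [-0.0, 0.001, -1.0]]
force: [0.6, 0.2, -1.0]
finger_gap: 0.0939
grasp_force: 0.0
```

Run:
```python
from h import *
w=vision.capture("wrist"); bails(w)
plan([(.4765,.266,.107,-1.2)])
```

```text
tab [0.4764 0.2656] [20. 24.] 88.7 z 0.135 yaw -0.5 2724
tab [0.6396 0.1965] [74. 29.] 8.1 z 0.15 yaw 9.25 2786
tab [0.6139 0.0875] [22. 13.] 6.5 z 0.131 yaw -39.5 226
t 16.6 tcp [0.4774 0.2656 0.2658] tooly -1.3 q [ 0.35  0.1   1.53 -0.    1.5   0.37] gap 0.0939 F [-0.5  0.8  0.1] grip 0.0
az -0.1 (rows 0.0) -> dx 0.0004 dy -0.0009 dz 0.1588 tooly -1.2
```

Call:
step_arm(motion=[{"dx": 0, "dy": -0.001, "dz": 0.03, "ax": 0, "ay": 0, "az": 0, "claw": 0}, {"dx": 0, "dy": 0, "dz": 0.045, "ax": 0, "ay": 0, "az": 0, "claw": 0}, {"dx": 0, "dy": 0, "dz": 0.045, "ax": 0, "ay": 0, "az": 0, "claw": 0}, {"dx": 0, "dy": 0, "dz": 0.03, "ax": 0, "ay": 0, "az": 0, "claw": 0}, {"dx": 0, "dy": 0, "dz": 0.009, "ax": 0, "ay": 0, "az": 0, "claw": 0}, {"dx": 0, "dy": 0, "dz": 0, "ax": 0, "ay": 0, "az": 0, "claw": 1}, {"dx": 0, "dy": 0, "dz": 0, "ax": 0, "ay": 0, "az": 0, "claw": 1}, {"dx": 0, "dy": 0, "dz": 0, "ax": 0, "ay": 0, "az": 0, "claw": 1}, {"dx": 0, "dy": 0, "dz": 0, "ax": 0, "ay": 0, "az": 0, "claw": 1}, {"dx": 0, "dy": 0, "dz": 0, "ax": 0, "ay": 0, "az": 0, "claw": 1}, {"dx": 0, "dy": 0, "dz": 0, "ax": 0, "ay": 0, "az": 0, "claw": 1}, {"dx": 0, "dy": 0, "dz": 0, "ax": 0, "ay": 0, "az": 0, "claw": 1}])

```text
t: 17.8
tool_pos: [0.4755, 0.2662, 0.1073]
ee_rot: [[0.021, 1.0, 0.001], [1.0, -0.021, 0.0], [0.0, 0.001, -1.0]]
force: [0.4, 0.0, 0.3]
finger_gap: 0.0414
grasp_force: 0.0
```

Call:
step_arm(motion=[{"dx": 0, "dy": 0, "dz": 0, "ax": 0, "ay": 0, "az": 0, "claw": 1}, {"dx": 0, "dy": 0, "dz": 0, "ax": 0, "ay": 0, "az": 0, "claw": 1}, {"dx": 0, "dy": 0, "dz": 0, "ax": 0, "ay": 0, "az": 0, "claw": 1}, {"dx": 0, "dy": 0, "dz": 0, "ax": 0, "ay": 0, "az": 0, "claw": 1}, {"dx": 0, "dy": 0, "dz": -0.02, "ax": 0, "ay": 0, "az": 0, "claw": 1}, {"dx": 0, "dy": 0, "dz": -0.03, "ax": 0, "ay": 0, "az": 0, "claw": 1}, {"dx": 0, "dy": 0, "dz": -0.04, "ax": 0, "ay": 0, "az": 0, "claw": 1}, {"dx": 0, "dy": 0, "dz": -0.04, "ax": 0, "ay": 0, "az": 0, "claw": 1}, {"dx": 0, "dy": 0, "dz": -0.028, "ax": 0, "ay": 0, "az": 0, "claw": 1}, {"dx": 0, "dy": 0, "dz": 0, "ax": 0, "ay": 0, "az": 0, "claw": 1}])

```text
t: 18.8
tool_pos: [0.4782, 0.2672, 0.2699]
ee_rot: [[0.021, 1.0, 0.009], [1.0, -0.021, 0.003], [0.004, 0.009, -1.0]]
force: [0.1, -0.1, -1.9]
finger_gap: 0.0239
grasp_force: 35.0
```

Run:
```python
from h import *
plan([(*rail(.095),.262,RY)])
```

```text
t 18.8 tcp [0.4782 0.2672 0.2699] tooly -1.2 q [0.35 0.1  1.53 0.   1.5  0.37] gap 0.0239 F [ 0.1 -0.1 -1.9] grip 35.0
az -10.0 (rows 1.2) -> dx 0.0004 dy 0.1395 dz 0.0079 tooly 8.8
```

Call:
step_arm(motion=[{"dx": 0, "dy": 0, "dz": 0, "ax": 0, "ay": 0, "az": -5, "claw": 1}, {"dx": 0, "dy": 0, "dz": 0, "ax": 0, "ay": 0, "az": -5, "claw": 1}, {"dx": 0, "dy": 0.028, "dz": 0, "ax": 0, "ay": 0, "az": 0, "claw": 1}, {"dx": 0, "dy": 0.028, "dz": 0, "ax": 0, "ay": 0, "az": 0, "claw": 1}, {"dx": 0, "dy": 0.028, "dz": 0, "ax": 0, "ay": 0, "az": 0, "claw": 1}, {"dx": 0, "dy": 0.028, "dz": 0, "ax": 0, "ay": 0, "az": 0, "claw": 1}, {"dx": 0, "dy": 0.0285, "dz": 0, "ax": 0, "ay": 0, "az": 0, "claw": 1}, {"dx": 0, "dy": 0, "dz": 0, "ax": 0, "ay": 0, "az": 0, "claw": 1}, {"dx": 0, "dy": 0, "dz": 0, "ax": 0, "ay": 0, "az": 0, "claw": 1}])

```text
t: 19.7
tool_pos: [0.613, 0.287, 0.2611]
ee_rot: [[-0.152, 0.988, -0.006], [0.988, 0.152, -0.002], [-0.001, -0.006, -1.0]]
force: [-0.6, 0.0, -1.1]
finger_gap: 0.0239
grasp_force: 35.0
```

Call:
step_arm(motion=[{"dx": 0, "dy": 0, "dz": 0.02, "ax": 0, "ay": 0, "az": 0, "claw": 1}, {"dx": 0, "dy": 0, "dz": 0.025, "ax": 0, "ay": 0, "az": 0, "claw": 1}, {"dx": 0, "dy": 0, "dz": 0.025, "ax": 0, "ay": 0, "az": 0, "claw": 1}, {"dx": 0, "dy": 0, "dz": 0.02, "ax": 0, "ay": 0, "az": 0, "claw": 1}, {"dx": 0, "dy": 0, "dz": 0.015, "ax": 0, "ay": 0, "az": 0, "claw": 1}, {"dx": 0, "dy": 0, "dz": 0.008, "ax": 0, "ay": 0, "az": 0, "claw": 1}, {"dx": 0, "dy": 0, "dz": 0, "ax": 0, "ay": 0, "az": 0, "claw": 1}, {"dx": 0, "dy": 0, "dz": 0, "ax": 0, "ay": 0, "az": 0, "claw": 1}])

```text
t: 20.5
tool_pos: [0.6146, 0.2878, 0.1529]
ee_rot: [[-0.153, 0.988, 0.001], [0.988, 0.153, 0.0], [0.0, 0.001, -1.0]]
force: [0.5, -0.4, -1.6]
finger_gap: 0.0239
grasp_force: 35.0
```

Run:
```python
from h import *
s=vision.capture("side"); bails(s)
plan([(*rail(.095),.147,RY)])
```

```text
tab [0.6136 0.2851] [95. 32.] 8.9 z 0.15 yaw 6.75 512
tab [0.6281 0.1928] [94. 30.] 8.1 z 0.149 yaw 8.5 578
tab [0.644  0.0997] [92. 30.] 9.3 z 0.15 yaw 9.5 595
t 20.55 tcp [0.6151 0.2879 0.1535] tooly 8.8 q [0.31 0.46 1.31 0.   1.36 0.16] gap 0.0239 F [-0.2  0.6 -1.3] grip 35.0
az -0.0 (rows 0.0) -> dx 0.0008 dy 0.0010 dz 0.0065 tooly 8.8
```

Call:
step_arm(motion=[{"dx": 0, "dy": 0.001, "dz": 0.006, "ax": 0, "ay": 0, "az": 0, "claw": 1}, {"dx": 0, "dy": 0, "dz": 0, "ax": 0, "ay": 0, "az": 0, "claw": 1}, {"dx": 0, "dy": 0, "dz": 0.0, "ax": 0, "ay": 0, "az": 0, "claw": 0}, {"dx": 0, "dy": 0, "dz": 0, "ax": 0, "ay": 0, "az": 0, "claw": 0}, {"dx": 0, "dy": 0, "dz": 0, "ax": 0, "ay": 0, "az": 0, "claw": 0}, {"dx": 0, "dy": 0, "dz": 0, "ax": 0, "ay": 0, "az": 0, "claw": 0}, {"dx": 0, "dy": 0, "dz": 0, "ax": 0, "ay": 0, "az": 0, "claw": 0}, {"dx": 0, "dy": 0, "dz": -0.02, "ax": 0, "ay": 0, "az": 0, "claw": 0}, {"dx": 0, "dy": 0, "dz": -0.03, "ax": 0, "ay": 0, "az": 0, "claw": 0}, {"dx": 0, "dy": 0, "dz": -0.04, "ax": 0, "ay": 0, "az": 0, "claw": 0}, {"dx": 0, "dy": 0, "dz": -0.03, "ax": 0, "ay": 0, "az": 0, "claw": 0}])

```text
t: 21.65
tool_pos: [0.6157, 0.2879, 0.2685]
ee_rot: [[-0.152, 0.988, 0.002], [0.988, 0.152, 0.001], [0.0, 0.002, -1.0]]
force: [0.1, -0.3, -0.4]
finger_gap: 0.0917
grasp_force: 0.0
```

Run:
```python
from h import *
plan([(.45,.1,.27,-60.6),(.5075,-.1,.27,-60.6)])
s=vision.capture("side"); bails(s)
```

```text
t 21.65 tcp [0.6157 0.2879 0.2685] tooly 8.8 q [0.31 0.39 1.18 0.   1.57 0.16] gap 0.0917 F [ 0.1 -0.3 -0.4] grip 0.0
az 69.4 (rows 8.2) -> dx -0.2365 dy 0.0823 dz -0.0015 tooly -60.6
az -0.0 (rows 0.0) -> dx -0.0481 dy 0.2025 dz -0.0000 tooly -60.6
tab [0.6168 0.2857] [93. 33.] 7.7 z 0.15 yaw 9.75 529
tab [0.6294 0.1924] [94. 30.] 5.9 z 0.15 yaw 6.5 591
tab [0.6437 0.1004] [90. 31.] 7.6 z 0.15 yaw 9.25 585
```

Call:
step_arm(motion=[{"dx": 0, "dy": 0, "dz": 0, "ax": 0, "ay": 0, "az": 8.5, "claw": 0}, {"dx": 0, "dy": 0, "dz": 0, "ax": 0, "ay": 0, "az": 8.5, "claw": 0}, {"dx": 0, "dy": 0, "dz": 0, "ax": 0, "ay": 0, "az": 8.5, "claw": 0}, {"dx": 0, "dy": 0, "dz": 0, "ax": 0, "ay": 0, "az": 8.5, "claw": 0}, {"dx": 0, "dy": 0, "dz": 0, "ax": 0, "ay": 0, "az": 8.5, "claw": 0}, {"dx": 0, "dy": 0, "dz": 0, "ax": 0, "ay": 0, "az": 8.5, "claw": 0}, {"dx": 0, "dy": 0, "dz": 0, "ax": 0, "ay": 0, "az": 8.5, "claw": 0}, {"dx": 0, "dy": 0, "dz": 0, "ax": 0, "ay": 0, "az": 8.5, "claw": 0}, {"dx": 0, "dy": 0, "dz": 0, "ax": 0, "ay": 0, "az": 1.4, "claw": 0}])

```text
t: 22.6
tool_pos: [0.6151, 0.2876, 0.2655]
ee_rot: [[0.872, 0.49, -0.001], [0.49, -0.872, -0.0], [-0.001, -0.0, -1.0]]
force: [-1.1, 0.2, 0.3]
finger_gap: 0.0941
grasp_force: 0.0
```

Call:
step_arm(motion=[{"dx": -0.0285, "dy": 0.0285, "dz": 0, "ax": 0, "ay": 0, "az": 0, "claw": 0}, {"dx": -0.0285, "dy": 0.0285, "dz": 0, "ax": 0, "ay": 0, "az": 0, "claw": 0}, {"dx": -0.0285, "dy": 0.0285, "dz": 0, "ax": 0, "ay": 0, "az": 0, "claw": 0}, {"dx": -0.0285, "dy": 0.0285, "dz": 0, "ax": 0, "ay": 0, "az": 0, "claw": 0}, {"dx": -0.0285, "dy": 0.0285, "dz": 0, "ax": 0, "ay": 0, "az": 0, "claw": 0}, {"dx": -0.0285, "dy": 0.0285, "dz": 0, "ax": 0, "ay": 0, "az": 0, "claw": 0}, {"dx": -0.0285, "dy": 0.0285, "dz": 0, "ax": 0, "ay": 0, "az": 0, "claw": 0}, {"dx": -0.0285, "dy": 0.0285, "dz": 0, "ax": 0, "ay": 0, "az": 0, "claw": 0}, {"dx": -0.0285, "dy": 0.0285, "dz": 0, "ax": 0, "ay": 0, "az": 0, "claw": 0}, {"dx": -0.0285, "dy": 0.0285, "dz": 0, "ax": 0, "ay": 0, "az": 0, "claw": 0}, {"dx": 0, "dy": 0, "dz": 0, "ax": 0, "ay": 0, "az": 0, "claw": 0}, {"dx": 0, "dy": 0, "dz": 0, "ax": 0, "ay": 0, "az": 0, "claw": 0}])

```text
t: 23.8
tool_pos: [0.5064, -0.101, 0.2659]
ee_rot: [[0.872, 0.49, 0.0], [0.49, -0.872, 0.001], [0.0, -0.0, -1.0]]
force: [0.8, 0.1, 0.6]
finger_gap: 0.0943
grasp_force: 0.0
```

```bash
cat >> h.py <<'E'
def handle(p,zl=.145,zh=.18):
    C=cloud(p); hsv=cv2.cvtColor(p["frame"],cv2.COLOR_RGB2HSV)
    pur=(p["z_map"]>0)&(hsv[...,0]>128)&(hsv[...,0]<162)&(hsv[...,1]>90)&(hsv[...,2]>50)&(C[...,2]>zl)&(C[...,2]<zh)
    n,l,st,ce=cv2.connectedComponentsWithStats(pur.astype(np.uint8)); i=1+np.argmax(st[1:,4]); P=C[l==i]
    print("handle",cv2.minAreaRect((P[:,:2]*1000).astype(np.float32)),np.percentile(P[:,2],[5,50,95]).round(4),len(P))
E
python3 - <<'E'
from h import *
w=vision.capture("wrist"); save(w,"w4"); handle(w)
plan([(.508,-.0995,.145,-60.6)])
E
```

```text
handle ((509.6904602050781, -99.04217529296875), (99.77827453613281, 10.338698387145996), 28.993745803833008) [0.1628 0.1654 0.1668] 1443
t 23.85 tcp [ 0.5066 -0.1001  0.2659] tooly -60.6 q [-0.36  0.04  1.6   0.    1.5   0.69] gap 0.0944 F [-0.4  0.7 -0.9] grip 0.0
az 0.0 (rows 0.0) -> dx 0.0015 dy 0.0001 dz 0.1209 tooly -60.6
```

View pics/w4.png

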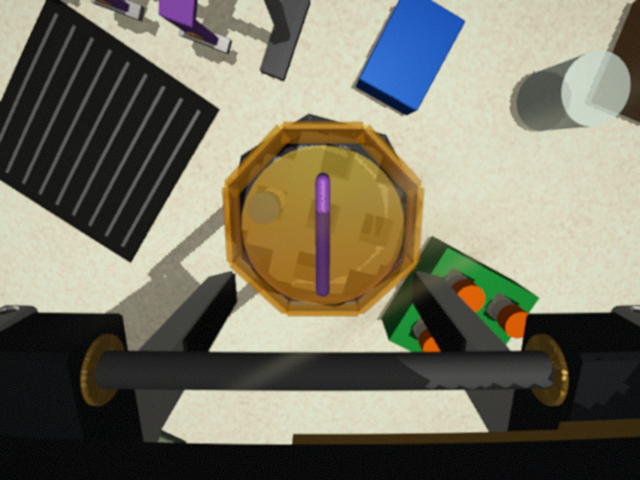

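The wrist view shows the handle centred at (322,235), aligned across the fingers. Under the cover one tube shows at about (265,207). Descend and grip.

Call:
step_arm(motion=[{"dx": 0.002, "dy": 0, "dz": 0.025, "ax": 0, "ay": 0, "az": 0, "claw": 0}, {"dx": 0, "dy": 0, "dz": 0.035, "ax": 0, "ay": 0, "az": 0, "claw": 0}, {"dx": 0, "dy": 0, "dz": 0.035, "ax": 0, "ay": 0, "az": 0, "claw": 0}, {"dx": 0, "dy": 0, "dz": 0.02, "ax": 0, "ay": 0, "az": 0, "claw": 0}, {"dx": 0, "dy": 0, "dz": 0.008, "ax": 0, "ay": 0, "az": 0, "claw": 0}, {"dx": 0, "dy": 0, "dz": 0, "ax": 0, "ay": 0, "az": 0, "claw": 0}, {"dx": 0, "dy": 0, "dz": 0, "ax": 0, "ay": 0, "az": 0, "claw": 1}, {"dx": 0, "dy": 0, "dz": 0, "ax": 0, "ay": 0, "az": 0, "claw": 1}, {"dx": 0, "dy": 0, "dz": 0, "ax": 0, "ay": 0, "az": 0, "claw": 1}, {"dx": 0, "dy": 0, "dz": 0, "ax": 0, "ay": 0, "az": 0, "claw": 1}, {"dx": 0, "dy": 0, "dz": 0, "ax": 0, "ay": 0, "az": 0, "claw": 1}, {"dx": 0, "dy": 0, "dz": 0, "ax": 0, "ay": 0, "az": 0, "claw": 1}], grip_force=50)

```text
t: 25.05
tool_pos: [0.5084, -0.0996, 0.1432]
ee_rot: [[0.872, 0.49, 0.0], [0.49, -0.872, -0.0], [0.0, 0.0, -1.0]]
force: [-0.5, -0.6, 0.1]
finger_gap: 0.0496
grasp_force: 0.0
```

Call:
step_arm(motion=[{"dx": 0, "dy": 0, "dz": 0, "ax": 0, "ay": 0, "az": 0, "claw": 1}, {"dx": 0, "dy": 0, "dz": 0, "ax": 0, "ay": 0, "az": 0, "claw": 1}, {"dx": 0, "dy": 0, "dz": 0, "ax": 0, "ay": 0, "az": 0, "claw": 1}, {"dx": 0, "dy": 0, "dz": 0, "ax": 0, "ay": 0, "az": 0, "claw": 1}, {"dx": 0, "dy": 0, "dz": 0, "ax": 0, "ay": 0, "az": 0, "claw": 1}, {"dx": 0, "dy": 0, "dz": 0, "ax": 0, "ay": 0, "az": 0, "claw": 1}, {"dx": 0, "dy": 0, "dz": 0, "ax": 0, "ay": 0, "az": 0, "claw": 1}])

```text
t: 25.75
tool_pos: [0.5082, -0.0992, 0.1429]
ee_rot: [[0.871, 0.49, -0.0], [0.49, -0.871, 0.0], [-0.0, -0.001, -1.0]]
force: [-0.9, 1.1, 0.5]
finger_gap: 0.0109
grasp_force: 50.0
```

Call:
step_arm(motion=[{"dx": 0, "dy": 0, "dz": -0.01, "ax": 0, "ay": 0, "az": 0, "claw": 1}, {"dx": 0, "dy": 0, "dz": -0.015, "ax": 0, "ay": 0, "az": 0, "claw": 1}, {"dx": 0, "dy": 0, "dz": -0.02, "ax": 0, "ay": 0, "az": 0, "claw": 1}, {"dx": 0, "dy": 0, "dz": -0.02, "ax": 0, "ay": 0, "az": 0, "claw": 1}, {"dx": 0, "dy": 0, "dz": -0.015, "ax": 0, "ay": 0, "az": 0, "claw": 1}, {"dx": 0, "dy": 0, "dz": -0.01, "ax": 0, "ay": 0, "az": 0, "claw": 1}, {"dx": 0, "dy": 0, "dz": 0, "ax": 0, "ay": 0, "az": 0, "claw": 1}, {"dx": 0, "dy": 0, "dz": 0, "ax": 0, "ay": 0, "az": 0, "claw": 1}])

```text
t: 26.55
tool_pos: [0.508, -0.0994, 0.2324]
ee_rot: [[0.871, 0.49, -0.001], [0.49, -0.871, 0.0], [-0.001, -0.001, -1.0]]
force: [-0.6, 0.0, -3.3]
finger_gap: 0.0106
grasp_force: 50.0
```

Run:
```python
from h import *
o=get_obs()
plan([(.4473-.0005,.188,o["tool_pos"][2],None)])
s=vision.capture("side"); save(s,"s5"); bails(s)
s=vision.capture("top"); save(s,"t5"); bails(s)
for n in("blue0","pocket0"):
    for q in vision.place_of(n,s): print(n,q)
```

```text
t 26.55 tcp [ 0.508  -0.0994  0.2324] tooly -60.6 q [-0.36  0.06  1.65 -0.    1.43  0.7 ] gap 0.0106 F [-0.6  0.  -3.3] grip 50.0
az 0.0 (rows 0.0) -> dx 0.0876 dy -0.2805 dz -0.0000 tooly -60.6
tab [0.6161 0.2853] [95. 31.] 8.7 z 0.15 yaw 6.75 548
tab [0.6299 0.1933] [92. 30.] 7.7 z 0.15 yaw 8.0 586
tab [0.6194 0.0962] [44. 31.] 13.6 z 0.142 yaw 8.0 302
tab [0.6449 0.1005] [88. 28.] 9.2 z 0.15 yaw 9.25 552
tab [0.6302 0.1933] [87. 28.] 7.7 z 0.15 yaw 9.0 577
tab [0.6155 0.2865] [88. 30.] 8.9 z 0.15 yaw 8.75 596
```

View pics/s5.png

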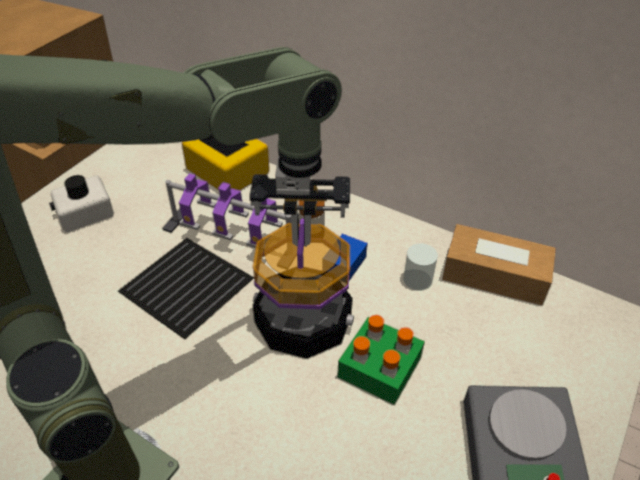

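Call:
step_arm(motion=[{"dx": 0.0044, "dy": -0.014, "dz": 0, "ax": 0, "ay": 0, "az": 0, "claw": 1}, {"dx": 0.0088, "dy": -0.028, "dz": 0, "ax": 0, "ay": 0, "az": 0, "claw": 1}, {"dx": 0.0088, "dy": -0.028, "dz": 0, "ax": 0, "ay": 0, "az": 0, "claw": 1}, {"dx": 0.0088, "dy": -0.028, "dz": 0, "ax": 0, "ay": 0, "az": 0, "claw": 1}, {"dx": 0.0088, "dy": -0.028, "dz": 0, "ax": 0, "ay": 0, "az": 0, "claw": 1}, {"dx": 0.0088, "dy": -0.028, "dz": 0, "ax": 0, "ay": 0, "az": 0, "claw": 1}, {"dx": 0.0088, "dy": -0.028, "dz": 0, "ax": 0, "ay": 0, "az": 0, "claw": 1}, {"dx": 0.0088, "dy": -0.028, "dz": 0, "ax": 0, "ay": 0, "az": 0, "claw": 1}, {"dx": 0.0088, "dy": -0.028, "dz": 0, "ax": 0, "ay": 0, "az": 0, "claw": 1}, {"dx": 0.0088, "dy": -0.028, "dz": 0, "ax": 0, "ay": 0, "az": 0, "claw": 1}, {"dx": 0.0044, "dy": -0.0142, "dz": 0, "ax": 0, "ay": 0, "az": 0, "claw": 1}])

```text
t: 27.85
tool_pos: [0.4459, 0.1907, 0.2327]
ee_rot: [[0.87, 0.493, -0.001], [0.493, -0.87, 0.001], [-0.0, -0.002, -1.0]]
force: [-0.2, 0.3, -2.7]
finger_gap: 0.0109
grasp_force: 50.0
```

Call:
step_arm(motion=[{"dx": 0, "dy": 0, "dz": 0, "ax": 0, "ay": 0, "az": 0, "claw": 1}, {"dx": 0, "dy": 0, "dz": 0.015, "ax": 0, "ay": 0, "az": 0, "claw": 1}, {"dx": 0, "dy": 0, "dz": 0.025, "ax": 0, "ay": 0, "az": 0, "claw": 1}, {"dx": 0, "dy": 0, "dz": 0.03, "ax": 0, "ay": 0, "az": 0, "claw": 1}, {"dx": 0, "dy": 0, "dz": 0.025, "ax": 0, "ay": 0, "az": 0, "claw": 1}, {"dx": 0, "dy": 0, "dz": 0.02, "ax": 0, "ay": 0, "az": 0, "claw": 1}, {"dx": 0, "dy": 0, "dz": 0.015, "ax": 0, "ay": 0, "az": 0, "claw": 1}, {"dx": 0, "dy": 0, "dz": 0, "ax": 0, "ay": 0, "az": 0, "claw": 1}, {"dx": 0, "dy": 0, "dz": 0, "ax": 0, "ay": 0, "az": 0, "claw": 1}])

```text
t: 28.75
tool_pos: [0.4477, 0.1875, 0.1031]
ee_rot: [[0.872, 0.49, -0.0], [0.49, -0.872, -0.0], [-0.0, 0.0, -1.0]]
force: [-0.5, 0.2, -2.3]
finger_gap: 0.0104
grasp_force: 50.0
```

Run:
```python
from h import *
plan([(.447,.188,.0875,None)])
s=vision.capture("side"); handle(s,.09,.125)
s=vision.capture("top"); handle(s,.09,.125)
```

```text
t 28.75 tcp [0.4477 0.1875 0.1031] tooly -60.7 q [ 0.22  0.13  1.86 -0.    1.15  1.28] gap 0.0104 F [-0.5  0.2 -2.3] grip 50.0
az 0.0 (rows 0.0) -> dx -0.0003 dy -0.0008 dz 0.0156 tooly -60.7
handle ((606.997314453125, 93.83039093017578), (17.25868034362793, 29.88667869567871), 6.434800624847412) [0.093  0.1134 0.1241] 141
handle ((591.1513061523438, 185.93443298339844), (15.050113677978516, 27.79142951965332), 25.979198455810547) [0.1042 0.122  0.1245] 70
```

Call:
step_arm(motion=[{"dx": 0, "dy": 0, "dz": 0.008, "ax": 0, "ay": 0, "az": 0, "claw": 1}, {"dx": 0, "dy": 0, "dz": 0.005, "ax": 0, "ay": 0, "az": 0, "claw": 1}, {"dx": 0, "dy": 0, "dz": 0.003, "ax": 0, "ay": 0, "az": 0, "claw": 1}, {"dx": 0, "dy": 0, "dz": 0, "ax": 0, "ay": 0, "az": 0, "claw": 1}, {"dx": 0, "dy": 0, "dz": 0, "ax": 0, "ay": 0, "az": 0, "claw": 1}])

```text
t: 29.35
tool_pos: [0.4474, 0.1878, 0.0869]
ee_rot: [[0.871, 0.491, -0.0], [0.491, -0.871, -0.0], [-0.001, -0.0, -1.0]]
force: [-1.1, -0.7, -0.8]
finger_gap: 0.0107
grasp_force: 50.0
```

Call:
step_arm(motion=[{"dx": 0, "dy": 0, "dz": 0, "ax": 0, "ay": 0, "az": 0, "claw": 0}, {"dx": 0, "dy": 0, "dz": 0, "ax": 0, "ay": 0, "az": 0, "claw": 0}, {"dx": 0, "dy": 0, "dz": 0, "ax": 0, "ay": 0, "az": 0, "claw": 0}, {"dx": 0, "dy": 0, "dz": 0, "ax": 0, "ay": 0, "az": 0, "claw": 0}, {"dx": 0, "dy": 0, "dz": 0, "ax": 0, "ay": 0, "az": 0, "claw": 0}, {"dx": 0, "dy": 0, "dz": 0, "ax": 0, "ay": 0, "az": 0, "claw": 0}, {"dx": 0, "dy": 0, "dz": -0.02, "ax": 0, "ay": 0, "az": 0, "claw": 0}, {"dx": 0, "dy": 0, "dz": -0.03, "ax": 0, "ay": 0, "az": 0, "claw": 0}, {"dx": 0, "dy": 0, "dz": -0.04, "ax": 0, "ay": 0, "az": 0, "claw": 0}, {"dx": 0, "dy": 0, "dz": -0.04, "ax": 0, "ay": 0, "az": 0, "claw": 0}, {"dx": 0, "dy": 0, "dz": -0.04, "ax": 0, "ay": 0, "az": 0, "claw": 0}, {"dx": 0, "dy": 0, "dz": 0, "ax": 0, "ay": 0, "az": 0, "claw": 0}])

```text
t: 30.55
tool_pos: [0.4517, 0.1889, 0.264]
ee_rot: [[0.871, 0.491, 0.013], [0.491, -0.871, 0.003], [0.013, 0.004, -1.0]]
force: [0.7, -0.7, -0.6]
finger_gap: 0.0939
grasp_force: 0.0
```

Run:
```python
from h import *
s=vision.capture("side"); save(s,"s6"); handle(s,.09,.125)
for n in("blue0","pocket0","spare0","bucket","cover"):
    for q in vision.place_of(n,s): print("side",n,np.round(q["location"]),round(q["score"],2))
np.savez("side6.npz",**s)
s=vision.capture("top"); save(s,"t6")
for n in("blue0","pocket0","spare0","bucket","mat","cover"):
    for q in vision.place_of(n,s): print("top",n,np.round(q["location"]),round(q["score"],2),atz(s,*q["location"],.008).round(4))
np.savez("top6.npz",**s)
plan([(.49,-.12,.27,None)])
c=cv2.resize(s["frame"][200:380,130:490],None,fx=2.2,fy=2.2,interpolation=cv2.INTER_CUBIC); cv2.imwrite("pics/t6c.png",c[:,:,::-1])
```

```text
handle ((446.1247863769531, 185.24534606933594), (103.8372573852539, 10.612444877624512), 28.360074996948242) [0.0967 0.1097 0.1132] 170
side blue0 [274. 309.] 0.56
side blue0 [359. 373.] 0.32
side pocket0 [310. 299.] 0.9
side pocket0 [305. 314.] 0.85
side pocket0 [331. 324.] 0.84
side pocket0 [294. 335.] 0.68
side pocket0 [275. 309.] 0.65
side pocket0 [402. 364.] 0.54
side spare0 [386. 379.] 0.94
side spare0 [370. 350.] 0.6
side spare0 [359. 371.] 0.59
side spare0 [400. 360.] 0.53
side bucket [300. 321.] 0.93
side bucket [275. 312.] 0.75
side cover [186. 284.] 0.83
side cover [227. 201.] 0.53
top blue0 [317. 285.] 0.7 [ 0.4933 -0.0524  0.008 ]
top pocket0 [329. 257.] 0.98 [ 0.5596 -0.0818  0.008 ]
top pocket0 [360. 274.] 0.9 [ 0.5191 -0.1553  0.008 ]
top pocket0 [338. 278.] 0.86 [ 0.5094 -0.1035  0.008 ]
top pocket0 [342. 301.] 0.82 [ 0.4545 -0.1118  0.008 ]
top pocket0 [423. 291.] 0.7 [ 0.4777 -0.3066  0.008 ]
top pocket0 [310. 286.] 0.56 [ 0.4922 -0.0339  0.008 ]
top spare0 [436. 303.] 0.81 [ 0.4481 -0.3363  0.008 ]
top spare0 [310. 285.] 0.7 [ 0.4929 -0.0344  0.008 ]
top spare0 [412. 301.] 0.64 [ 0.4549 -0.2787  0.008 ]
top spare0 [435. 277.] 0.58 [ 0.511  -0.3364  0.008 ]
top spare0 [406. 276.] 0.54 [ 0.5145 -0.2668  0.008 ]
top bucket [338. 278.] 0.61 [ 0.5094 -0.1025  0.008 ]
top bucket [408. 276.] 0.61 [ 0.5143 -0.2704  0.008 ]
top cover [217. 304.] 0.84 [0.4497 0.1875 0.008 ]
t 31.2 tcp [0.4475 0.1878 0.2566] tooly -60.6 q [ 0.22 -0.02  1.69 -0.    1.48  1.28] gap 0.0944 F [-0.2 -0.1  0.4] grip 0.0
az 0.0 (rows 0.0) -> dx -0.1139 dy 0.2891 dz -0.0134 tooly -60.6
```

View pics/s6.png

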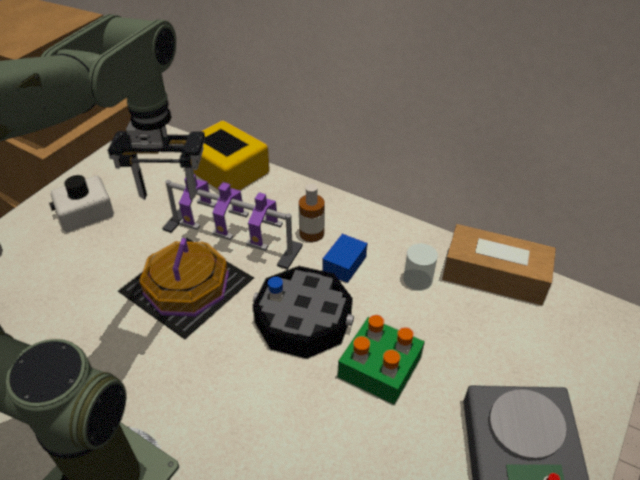

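View pics/t6c.png

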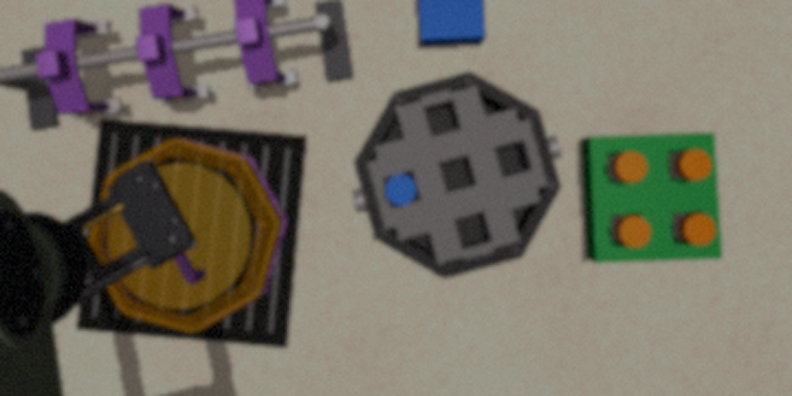

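The side and top views show the cover on the mat, the three bails on the rail, one blue tube (bucket's left pocket, crop (400,190)) and four empty pockets. I'll hover between rack and bucket for a precise wrist view.

Call:
step_arm(motion=[{"dx": 0, "dy": 0, "dz": -0.015, "ax": 0, "ay": 0, "az": -6, "claw": 0}, {"dx": 0, "dy": 0, "dz": -0.015, "ax": 0, "ay": 0, "az": -6, "claw": 0}, {"dx": 0, "dy": 0, "dz": -0.015, "ax": 0, "ay": 0, "az": -6, "claw": 0}])

```text
t: 31.5
tool_pos: [0.4475, 0.1879, 0.3023]
ee_rot: [[0.674, 0.739, -0.0], [0.739, -0.674, -0.0], [-0.0, -0.0, -1.0]]
force: [0.3, 0.3, 0.0]
finger_gap: 0.094
grasp_force: 0.0
```

Call:
step_arm(motion=[{"dx": -0.0257, "dy": 0.0294, "dz": 0, "ax": 0, "ay": 0, "az": 0, "claw": 0.4}, {"dx": -0.0257, "dy": 0.0294, "dz": 0, "ax": 0, "ay": 0, "az": 0, "claw": 0.4}, {"dx": -0.0257, "dy": 0.0294, "dz": 0, "ax": 0, "ay": 0, "az": 0, "claw": 0.4}, {"dx": -0.0257, "dy": 0.0294, "dz": 0, "ax": 0, "ay": 0, "az": 0, "claw": 0.4}, {"dx": -0.0257, "dy": 0.0294, "dz": 0, "ax": 0, "ay": 0, "az": 0, "claw": 0.4}, {"dx": -0.0257, "dy": 0.0294, "dz": 0, "ax": 0, "ay": 0, "az": 0, "claw": 0.4}, {"dx": -0.0257, "dy": 0.0294, "dz": 0, "ax": 0, "ay": 0, "az": 0, "claw": 0.4}, {"dx": -0.0257, "dy": 0.0294, "dz": 0, "ax": 0, "ay": 0, "az": 0, "claw": 0.4}, {"dx": -0.0257, "dy": 0.0294, "dz": 0, "ax": 0, "ay": 0, "az": 0, "claw": 0.4}, {"dx": -0.0257, "dy": 0.0294, "dz": 0, "ax": 0, "ay": 0, "az": 0, "claw": 0.4}, {"dx": 0, "dy": 0, "dz": 0, "ax": 0, "ay": 0, "az": 0, "claw": 0.4}, {"dx": 0, "dy": 0, "dz": 0, "ax": 0, "ay": 0, "az": 0, "claw": 0.4}])

```text
t: 32.7
tool_pos: [0.4897, -0.2008, 0.3015]
ee_rot: [[0.679, 0.734, -0.001], [0.734, -0.679, 0.001], [0.0, -0.001, -1.0]]
force: [-0.8, 0.0, 0.2]
finger_gap: 0.0566
grasp_force: 0.0
```

```bash
cat > d.py <<'E'
from h import *
from scipy.optimize import least_squares
s=vision.capture("wrist"); save(s,"w7"); np.savez("w7.npz",**s); C=cloud(s)
for n in("pocket0","blue0","spare0","rack","bucket"):
    for q in vision.place_of(n,s):
        u,v=q["location"]; print(n,np.round([u,v]),round(q["score"],2),"z0",atz(s,u,v,0)[:2].round(4),"z.008",atz(s,u,v,.008)[:2].round(4))
hsv=cv2.cvtColor(s["frame"],cv2.COLOR_RGB2HSV); ok=s["z_map"]>0
o=ok&((hsv[...,0]<14))&(hsv[...,1]>150)&(C[...,2]>.088)&(C[...,2]<.115)
n,l,st,ce=cv2.connectedComponentsWithStats(o.astype(np.uint8))
for i in range(1,n):
    if st[i,4]>80: P=C[l==i]; P=P[P[:,2]>np.percentile(P[:,2],90)-.005]; print("cap",ce[i].round(),cv2.minAreaRect((P[:,:2]*1000).astype(np.float32))[:2],P[:,2].mean().round(4),len(P))
g=ok&(hsv[...,0]>45)&(hsv[...,0]<85)&(hsv[...,1]>90)&(C[...,2]>.054)&(C[...,2]<.066); P=C[g]; print("rack",len(P),cv2.minAreaRect((P[:,:2]*1000).astype(np.float32)))
# bucket pockets: fit pattern to deep pixels
d=ok&(C[...,2]<.05)&(np.hypot(C[...,0]-.509,C[...,1]+.1)<.082); print("deep px",d.sum())
grey=ok&(abs(C[...,2]-.06)<.006)&(np.hypot(C[...,0]-.509,C[...,1]+.1)<.11)&(hsv[...,1]<60); print("top z",np.median(C[...,2][grey]))
plan([(.48,-.2,.3,-42.5)])
E
python3 d.py
```

```text
pocket0 [306.  96.] 0.94 z0 [ 0.5677 -0.0837] z.008 [ 0.5672 -0.0848]
pocket0 [282. 136.] 0.9 z0 [ 0.5121 -0.0992] z.008 [ 0.5125 -0.1   ]
pocket0 [256. 178.] 0.83 z0 [ 0.4493 -0.1136] z.008 [ 0.4508 -0.1142]
pocket0 [239. 112.] 0.79 z0 [ 0.4924 -0.039 ] z.008 [ 0.4932 -0.0409]
pocket0 [318. 166.] 0.71 z0 [ 0.5197 -0.1583] z.008 [ 0.52   -0.1582]
pocket0 [368. 300.] 0.51 z0 [ 0.4432 -0.345 ] z.008 [ 0.4447 -0.3418]
blue0 [240. 111.] 0.78 z0 [ 0.4943 -0.0396] z.008 [ 0.4951 -0.0415]
blue0 [305.  97.] 0.69 z0 [ 0.5664 -0.0841] z.008 [ 0.5659 -0.0852]
blue0 [388.  25.] 0.66 z0 [ 0.699  -0.0916] z.008 [ 0.6963 -0.0926]
spare0 [366. 295.] 0.96 z0 [ 0.4469 -0.3379] z.008 [ 0.4484 -0.3348]
spare0 [401. 265.] 0.92 z0 [ 0.5124 -0.3368] z.008 [ 0.5128 -0.3337]
spare0 [340. 264.] 0.83 z0 [ 0.4514 -0.2779] z.008 [ 0.4528 -0.2757]
spare0 [373. 230.] 0.6 z0 [ 0.517  -0.2713] z.008 [ 0.5173 -0.2693]
rack [370. 261.] 0.97 z0 [ 0.485 -0.303] z.008 [ 0.4859 -0.3004]
rack [254. 176.] 0.64 z0 [ 0.4487 -0.1098] z.008 [ 0.4502 -0.1105]
bucket [281. 140.] 0.68 z0 [ 0.5073 -0.1007] z.008 [ 0.5078 -0.1016]
cap [376. 240.] ((516.4796142578125, -260.0296325683594), (7.65261173248291, 25.794689178466797)) 0.1011 59
cap [340. 287.] ((450.47515869140625, -272.2919616699219), (29.577362060546875, 27.28586196899414)) 0.102 518
cap [421. 287.] ((518.9246826171875, -335.15924072265625), (30.630718231201172, 22.01887321472168)) 0.1021 448
cap [376. 326.] ((448.3813781738281, -334.8111877441406), (30.378990173339844, 20.22555160522461)) 0.1022 377
rack 5256 ((481.29315185546875, -190.57266235351562), (364.0001220703125, 151.16326904296875), 86.96842956542969)
deep px 3282
top z 0.06005517167886931
t 33.0 tcp [ 0.49   -0.1992  0.3022] tooly -42.5 q [-0.55  0.05  1.52  0.    1.57  0.19] gap 0.0564 F [ 0.7 -0.2  0.1] grip 0.0
az -0.0 (rows 0.0) -> dx -0.0073 dy -0.0068 dz 0.0022 tooly -42.5
```

View pics/w7.png

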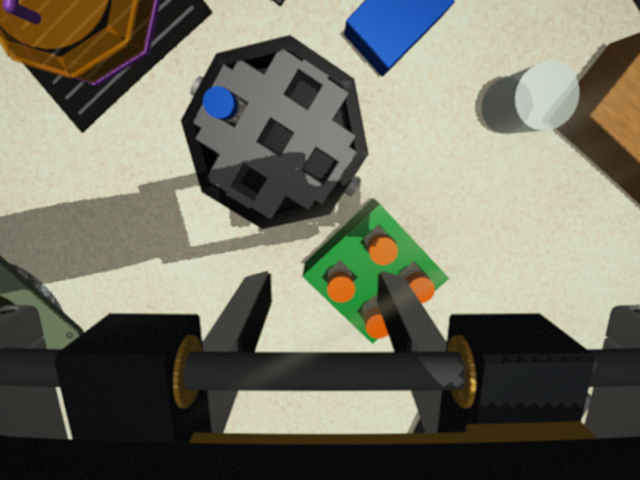

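```bash
cat > e.py <<'E'
from h import *
from scipy.optimize import minimize
def fitb(s):
    C=cloud(s); v,u=np.mgrid[0:480,0:640]; Q=atz(s,u,v,.060)[...,:2]
    near=(s["z_map"]>0)&(np.hypot(Q[...,0]-.509,Q[...,1]+.101)<.1); Z=C[...,2][near]; q=Q[near]
    hole=Z<.055
    def cost(p):
        x,y,a=p; d=q-[x,y]; c,sn=np.cos(a),np.sin(a); e=d@np.array([[c,-sn],[sn,c]]); r=0
        for m,n in((0,0),(.06,0),(-.06,0),(0,.06),(0,-.06)):
            f=np.maximum(abs(e[:,0]-m),abs(e[:,1]-n)); i=f<.016; o=(f>=.016)&(f<.022)&(np.hypot(e[:,0],e[:,1])<.078)
            r+=(i&~hole&(Z<.07)).sum()+(o&hole).sum()
        return r
    best=min(((cost((x,y,np.radians(a))),x,y,a) for x in np.arange(.501,.518,.002) for y in np.arange(-.110,-.092,.002) for a in np.arange(8,24,2)))
    r=minimize(cost,(best[1],best[2],np.radians(best[3])),method="Nelder-Mead",options=dict(initial_simplex=[(best[1]+i,best[2]+j,np.radians(best[3]+k)) for i,j,k in((0,0,0),(.003,0,0),(0,.003,0),(0,0,3))]))
    return r.x[0],r.x[1],np.degrees(r.x[2]),r.fun
if __name__=="__main__":
    for n in("w7","top6","side6"):
        s=dict(np.load(n+".npz",allow_pickle=True)); print(n,fitb(s))
        C=cloud(s); hsv=cv2.cvtColor(s["frame"],cv2.COLOR_RGB2HSV)
        g=(s["z_map"]>0)&(hsv[...,0]>45)&(hsv[...,0]<85)&(hsv[...,1]>90)&(C[...,2]>.056)&(C[...,2]<.066)&(C[...,1]<-.2)&(C[...,1]>-.4)&(C[...,0]>.39)&(C[...,0]<.58)
        P=C[g]; print(" rack",len(P),cv2.minAreaRect((P[:,:2]*1000).astype(np.float32)))
E
python3 e.py
```

```text
w7 (np.float64(0.525855991892797), np.float64(-0.09441328305964325), np.float64(7.754601404483285), np.float64(252.0))
 rack 5184 ((482.6942138671875, -303.6605224609375), (128.78900146484375, 129.75924682617188), 1.42195725440979)
top6 (np.float64(0.501), np.float64(-0.11), np.float64(8.0), np.float64(0.0))
 rack 2071 ((482.9595947265625, -302.84600830078125), (126.66978454589844, 129.9312744140625), 1.533463954925537)
side6 (np.float64(0.501), np.float64(-0.11), np.float64(8.0), np.float64(0.0))
 rack 2031 ((480.06121826171875, -285.7288513183594), (133.48431396484375, 167.3155975341797), 1.6674333810806274)
```

```bash
sed -i 's|return o+d\*(z-o\[2\])/d\[2\]|return o+d*(z-o[2])/d[...,2:]|' h.py; python3 e.py | grep -v rack
```

```text
w7 (np.float64(0.5090073298706814), np.float64(-0.09995132495326756), np.float64(14.792930698349656), np.float64(265.0))
top6 (np.float64(0.5089835991769043), np.float64(-0.09849791535479244), np.float64(14.822313826223972), np.float64(11.0))
side6 (np.float64(0.5090982081618654), np.float64(-0.09913001543209873), np.float64(14.31460048010974), np.float64(194.0))
```

Run:
```python
from h import *
A=(.4502,-.2722);p0=(.509,-.0995)
plan([(*A,.2,-43.5),(*A,.075,None),(*A,.18,None),(*p0,.18,-30.3),(*p0,.077,None)])
```

```text
t 33.0 tcp [ 0.49   -0.1992  0.3022] tooly -42.5 q [-0.55  0.05  1.52  0.    1.57  0.19] gap 0.0564 F [ 0.7 -0.2  0.1] grip 0.0
az 1.0 (rows 0.1) -> dx -0.0803 dy 0.0214 dz 0.1022 tooly -43.5
az 0.0 (rows 0.0) -> dx 0.0000 dy 0.0000 dz 0.1250 tooly -43.5
az 0.0 (rows 0.0) -> dx 0.0000 dy 0.0000 dz -0.1050 tooly -43.5
az -13.2 (rows 1.6) -> dx 0.1788 dy -0.0364 dz -0.0000 tooly -30.3
az 0.0 (rows 0.0) -> dx 0.0000 dy 0.0000 dz 0.1030 tooly -30.3
```

Call:
step_arm(motion=[{"dx": -0.0268, "dy": 0.0071, "dz": 0, "ax": 0, "ay": 0, "az": 1, "claw": 0.4}, {"dx": -0.0268, "dy": 0.0071, "dz": 0.03, "ax": 0, "ay": 0, "az": 0, "claw": 0.4}, {"dx": -0.0268, "dy": 0.0071, "dz": 0.04, "ax": 0, "ay": 0, "az": 0, "claw": 0.4}, {"dx": 0, "dy": 0, "dz": 0.032, "ax": 0, "ay": 0, "az": 0, "claw": 0.4}, {"dx": 0, "dy": 0, "dz": 0, "ax": 0, "ay": 0, "az": 0, "claw": 0.4}, {"dx": 0, "dy": 0, "dz": 0, "ax": 0, "ay": 0, "az": 0, "claw": 0.4}], grip_force=30)

```text
t: 33.6
tool_pos: [0.4504, -0.2728, 0.2003]
ee_rot: [[0.689, 0.724, -0.0], [0.724, -0.689, 0.0], [0.0, -0.0, -1.0]]
force: [0.1, -0.7, -0.8]
finger_gap: 0.0562
grasp_force: 0.0
```

```bash
cat >> h.py <<'E'
def caps(p,lo=.085,hi=.118):
    C=cloud(p); hsv=cv2.cvtColor(p["frame"],cv2.COLOR_RGB2HSV)
    o=(p["z_map"]>0)&(hsv[...,0]<14)&(hsv[...,1]>150)&(C[...,2]>lo)&(C[...,2]<hi)
    n,l,st,ce=cv2.connectedComponentsWithStats(o.astype(np.uint8))
    for i in range(1,n):
        if st[i,4]>80:
            P=C[l==i]; P=P[P[:,2]>np.percentile(P[:,2],90)-.006]; r=cv2.minAreaRect((P[:,:2]*1000).astype(np.float32)); print("cap",np.round(r[0],1),np.round(r[1]),P[:,2].mean().round(4),len(P))
E
python3 - <<'E'
from h import *
w=vision.capture("wrist"); caps(w)
plan([(.4502,-.2722,.075,-43.5)])
E
```

```text
cap [ 450.3 -272.4] [30. 29.] 0.102 1090
cap [ 514.5 -339. ] [23. 29.] 0.1021 621
cap [ 446.5 -332. ] [30. 16.] 0.1019 519
t 33.65 tcp [ 0.4515 -0.2735  0.2018] tooly -43.6 q [-0.71  0.11  1.66  0.    1.37  0.05] gap 0.0565 F [-0.3  0.6  0.7] grip 0.0
az -0.1 (rows 0.0) -> dx 0.0001 dy -0.0018 dz 0.1268 tooly -43.5
```

Call:
step_arm(motion=[{"dx": 0, "dy": 0, "dz": 0.03, "ax": 0, "ay": 0, "az": 0, "claw": 0.4}, {"dx": 0, "dy": 0, "dz": 0.035, "ax": 0, "ay": 0, "az": 0, "claw": 0.4}, {"dx": 0, "dy": 0, "dz": 0.03, "ax": 0, "ay": 0, "az": 0, "claw": 0.4}, {"dx": 0, "dy": 0, "dz": 0.02, "ax": 0, "ay": 0, "az": 0, "claw": 0.4}, {"dx": 0, "dy": 0, "dz": 0.01, "ax": 0, "ay": 0, "az": 0, "claw": 0.4}, {"dx": 0, "dy": 0, "dz": 0, "ax": 0, "ay": 0, "az": 0, "claw": 0.4}, {"dx": 0, "dy": 0, "dz": 0, "ax": 0, "ay": 0, "az": 0, "claw": 1}, {"dx": 0, "dy": 0, "dz": 0, "ax": 0, "ay": 0, "az": 0, "claw": 1}, {"dx": 0, "dy": 0, "dz": 0, "ax": 0, "ay": 0, "az": 0, "claw": 1}, {"dx": 0, "dy": 0, "dz": 0, "ax": 0, "ay": 0, "az": 0, "claw": 1}, {"dx": 0, "dy": 0, "dz": 0, "ax": 0, "ay": 0, "az": 0, "claw": 1}, {"dx": 0, "dy": 0, "dz": 0, "ax": 0, "ay": 0, "az": 0, "claw": 1}])

```text
t: 34.85
tool_pos: [0.4509, -0.274, 0.076]
ee_rot: [[0.69, 0.724, 0.001], [0.724, -0.69, -0.001], [0.0, 0.002, -1.0]]
force: [-1.1, 0.2, 4.7]
finger_gap: 0.0302
grasp_force: 30.0
```

Call:
step_arm(motion=[{"dx": 0, "dy": 0, "dz": -0.015, "ax": 0, "ay": 0, "az": 0, "claw": 1}, {"dx": 0, "dy": 0, "dz": -0.03, "ax": 0, "ay": 0, "az": 0, "claw": 1}, {"dx": 0, "dy": 0, "dz": -0.035, "ax": 0, "ay": 0, "az": 0, "claw": 1}, {"dx": 0, "dy": 0, "dz": -0.03, "ax": 0, "ay": 0, "az": 0, "claw": 1}, {"dx": 0, "dy": 0, "dz": 0, "ax": 0, "ay": 0, "az": -6.6, "claw": 1}, {"dx": 0, "dy": 0, "dz": 0, "ax": 0, "ay": 0, "az": -6.6, "claw": 1}])

```text
t: 35.45
tool_pos: [0.4507, -0.2739, 0.186]
ee_rot: [[0.502, 0.865, 0.002], [0.865, -0.502, -0.001], [-0.0, 0.002, -1.0]]
force: [-0.6, 0.1, -1.4]
finger_gap: 0.0305
grasp_force: 30.0
```

Run:
```python
from h import *
plan([(.509,-.0995,.185,-30.3)])
```

```text
t 35.45 tcp [ 0.4507 -0.2739  0.186 ] tooly -30.2 q [-0.71  0.12  1.68 -0.    1.34 -0.18] gap 0.0305 F [-0.6  0.1 -1.4] grip 30.0
az 0.1 (rows 0.0) -> dx 0.1800 dy -0.0376 dz 0.0010 tooly -30.3
```

Call:
step_arm(motion=[{"dx": 0.015, "dy": -0.0031, "dz": 0, "ax": 0, "ay": 0, "az": 0, "claw": 1}, {"dx": 0.03, "dy": -0.0063, "dz": 0, "ax": 0, "ay": 0, "az": 0, "claw": 1}, {"dx": 0.03, "dy": -0.0063, "dz": 0, "ax": 0, "ay": 0, "az": 0, "claw": 1}, {"dx": 0.03, "dy": -0.0063, "dz": 0, "ax": 0, "ay": 0, "az": 0, "claw": 1}, {"dx": 0.03, "dy": -0.0063, "dz": 0, "ax": 0, "ay": 0, "az": 0, "claw": 1}, {"dx": 0.03, "dy": -0.0063, "dz": 0, "ax": 0, "ay": 0, "az": 0, "claw": 1}, {"dx": 0.015, "dy": -0.003, "dz": 0, "ax": 0, "ay": 0, "az": 0, "claw": 1}, {"dx": 0, "dy": 0, "dz": 0, "ax": 0, "ay": 0, "az": 0, "claw": 1}, {"dx": 0, "dy": 0, "dz": 0, "ax": 0, "ay": 0, "az": 0, "claw": 1}])

```text
t: 36.35
tool_pos: [0.5087, -0.0993, 0.1846]
ee_rot: [[0.507, 0.862, -0.001], [0.862, -0.507, -0.001], [-0.001, -0.001, -1.0]]
force: [-0.3, 0.4, -0.9]
finger_gap: 0.0303
grasp_force: 30.0
```

```bash
cat >> h.py <<'E'
def lean(p):
    o=get_obs(); t=np.array(o["tool_pos"]); C=cloud(p); hsv=cv2.cvtColor(p["frame"],cv2.COLOR_RGB2HSV)
    m=(p["z_map"]>0)&(hsv[...,1]<70)&(hsv[...,2]>60)&(np.hypot(C[...,0]-t[0],C[...,1]-t[1])<.035)&(C[...,2]<t[2]-.01)&(C[...,2]>t[2]-.062)
    P=C[m]; k=np.polyfit(P[:,2],P[:,:2],1); cam=np.linalg.inv(p["view"])[:2,3]; h=(cam-t[:2])/np.linalg.norm(cam-t[:2])
    r=.0095 # mean visible-surface offset guess
    print("lean n",len(P),"slope deg",np.degrees(np.arctan(k[0])).round(1),"centre low",(P[P[:,2]<t[2]-.04][:,:2].mean(0)-h*r-t[:2]).round(4))
E
python3 - <<'E'
from h import *
p=vision.capture("side"); lean(p); save(p,"s8")
c=cv2.resize(p["frame"][180:400,200:440],None,fx=2.7,fy=2.7,interpolation=cv2.INTER_CUBIC); cv2.imwrite("pics/s8c.png",c[:,:,::-1])
plan([(.509,-.0995,.077,-30.3)])
E
```

```text
lean n 218 slope deg [-0.2  0.7] centre low [-0.0015  0.0007]
t 36.4 tcp [ 0.5087 -0.0999  0.1847] tooly -30.5 q [-0.36  0.11  1.7  -0.    1.33  0.17] gap 0.0304 F [-1.2 -0.1 -0.7] grip 30.0
az -0.2 (rows 0.0) -> dx 0.0005 dy 0.0001 dz 0.1077 tooly -30.3
```

View pics/s8c.png

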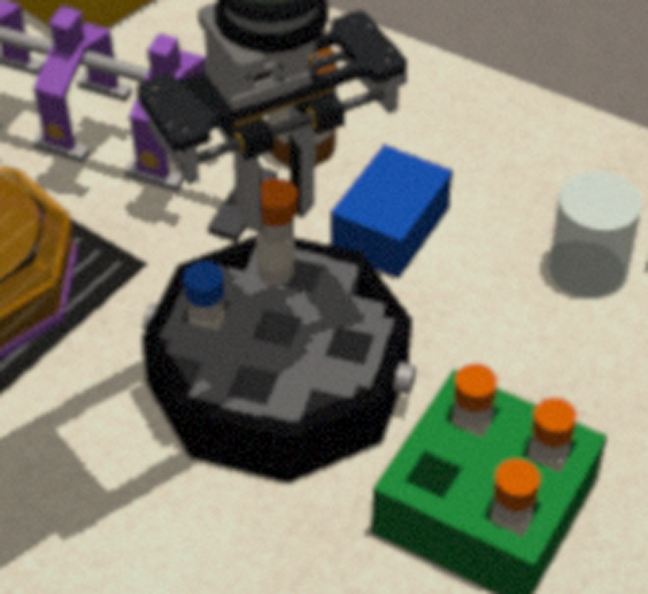

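The tube hangs upright over the middle pocket. Insert it.

Call:
step_arm(motion=[{"dx": 0, "dy": 0, "dz": 0.025, "ax": 0, "ay": 0, "az": 0, "claw": 1}, {"dx": 0, "dy": 0, "dz": 0.025, "ax": 0, "ay": 0, "az": 0, "claw": 1}, {"dx": 0, "dy": 0, "dz": 0.015, "ax": 0, "ay": 0, "az": 0, "claw": 1}, {"dx": 0, "dy": 0, "dz": 0.015, "ax": 0, "ay": 0, "az": 0, "claw": 1}, {"dx": 0, "dy": 0, "dz": 0.015, "ax": 0, "ay": 0, "az": 0, "claw": 1}, {"dx": 0, "dy": 0, "dz": 0.01, "ax": 0, "ay": 0, "az": 0, "claw": 1}, {"dx": 0, "dy": 0, "dz": 0.004, "ax": 0, "ay": 0, "az": 0, "claw": 1}, {"dx": 0, "dy": 0, "dz": 0, "ax": 0, "ay": 0, "az": 0, "claw": 1}, {"dx": 0, "dy": 0, "dz": 0, "ax": 0, "ay": 0, "az": 0, "claw": 1}])

```text
t: 37.3
tool_pos: [0.5094, -0.0999, 0.0764]
ee_rot: [[0.507, 0.862, 0.001], [0.862, -0.507, -0.001], [0.0, 0.001, -1.0]]
force: [0.5, -0.7, 0.5]
finger_gap: 0.03
grasp_force: 30.0
```

Call:
step_arm(motion=[{"dx": 0, "dy": 0, "dz": 0, "ax": 0, "ay": 0, "az": 0, "claw": 0.45}, {"dx": 0, "dy": 0, "dz": 0, "ax": 0, "ay": 0, "az": 0, "claw": 0.45}, {"dx": 0, "dy": 0, "dz": 0, "ax": 0, "ay": 0, "az": 0, "claw": 0.45}, {"dx": 0, "dy": 0, "dz": 0, "ax": 0, "ay": 0, "az": 0, "claw": 0.45}, {"dx": 0, "dy": 0, "dz": -0.02, "ax": 0, "ay": 0, "az": 0, "claw": 0.45}, {"dx": 0, "dy": 0, "dz": -0.03, "ax": 0, "ay": 0, "az": 0, "claw": 0.45}, {"dx": 0, "dy": 0, "dz": -0.04, "ax": 0, "ay": 0, "az": 0, "claw": 0.4}, {"dx": 0, "dy": 0, "dz": -0.035, "ax": 0, "ay": 0, "az": 0, "claw": 0.4}, {"dx": 0, "dy": 0, "dz": 0, "ax": 0, "ay": 0, "az": 6.6, "claw": 0.4}, {"dx": 0, "dy": 0, "dz": 0, "ax": 0, "ay": 0, "az": 6.6, "claw": 0.4}])

```text
t: 38.3
tool_pos: [0.5102, -0.0996, 0.2031]
ee_rot: [[0.693, 0.721, 0.004], [0.721, -0.693, -0.001], [0.002, 0.004, -1.0]]
force: [-0.6, 0.4, -0.1]
finger_gap: 0.0566
grasp_force: 0.0
```

Call:
step_arm(motion=[{"dx": -0.0302, "dy": 0.0169, "dz": 0, "ax": 0, "ay": 0, "az": 0, "claw": 0.4}, {"dx": -0.0302, "dy": 0.0169, "dz": 0, "ax": 0, "ay": 0, "az": 0, "claw": 0.4}, {"dx": -0.0302, "dy": 0.0169, "dz": 0, "ax": 0, "ay": 0, "az": 0, "claw": 0.4}, {"dx": -0.0302, "dy": 0.0169, "dz": 0, "ax": 0, "ay": 0, "az": 0, "claw": 0.4}, {"dx": -0.0302, "dy": 0.0169, "dz": 0, "ax": 0, "ay": 0, "az": 0, "claw": 0.4}, {"dx": -0.0302, "dy": 0.0169, "dz": 0, "ax": 0, "ay": 0, "az": 0, "claw": 0.4}, {"dx": -0.0302, "dy": 0.0169, "dz": 0, "ax": 0, "ay": 0, "az": 0, "claw": 0.4}, {"dx": 0, "dy": 0, "dz": 0, "ax": 0, "ay": 0, "az": 0, "claw": 0.4}, {"dx": 0, "dy": 0, "dz": 0, "ax": 0, "ay": 0, "az": 0, "claw": 0.4}, {"dx": 0, "dy": 0, "dz": 0, "ax": 0, "ay": 0, "az": 0, "claw": 0.4}])

```text
t: 39.3
tool_pos: [0.4489, -0.3328, 0.2008]
ee_rot: [[0.689, 0.724, -0.0], [0.724, -0.689, 0.001], [0.001, -0.001, -1.0]]
force: [0.2, 0.6, 0.8]
finger_gap: 0.0564
grasp_force: 0.0
```

Run:
```python
from h import *
w=vision.capture("wrist"); caps(w)
plan([(.4495,-.335,.0755,-43.5)])
p=vision.capture("side"); caps(p)
```

```text
cap [ 452.1 -336.9] [30. 29.] 0.102 1079
t 39.35 tcp [ 0.449  -0.3326  0.2008] tooly -43.6 q [-0.79  0.18  1.59  0.    1.38 -0.03] gap 0.0563 F [0.1 0.5 0. ] grip 0.0
az -0.1 (rows 0.0) -> dx -0.0014 dy 0.0020 dz 0.1253 tooly -43.5
cap [ 448.5 -337.9] [26. 27.] 0.1034 99
```

Call:
step_arm(motion=[{"dx": -0.001, "dy": 0.005, "dz": 0.03, "ax": 0, "ay": 0, "az": 0, "claw": 0.4}, {"dx": 0, "dy": 0, "dz": 0.035, "ax": 0, "ay": 0, "az": 0, "claw": 0.4}, {"dx": 0, "dy": 0, "dz": 0.03, "ax": 0, "ay": 0, "az": 0, "claw": 0.4}, {"dx": 0, "dy": 0, "dz": 0.02, "ax": 0, "ay": 0, "az": 0, "claw": 0.4}, {"dx": 0, "dy": 0, "dz": 0.01, "ax": 0, "ay": 0, "az": 0, "claw": 0.4}, {"dx": 0, "dy": 0, "dz": 0, "ax": 0, "ay": 0, "az": 0, "claw": 0.4}, {"dx": 0, "dy": 0, "dz": 0, "ax": 0, "ay": 0, "az": 0, "claw": 1}, {"dx": 0, "dy": 0, "dz": 0, "ax": 0, "ay": 0, "az": 0, "claw": 1}, {"dx": 0, "dy": 0, "dz": 0, "ax": 0, "ay": 0, "az": 0, "claw": 1}, {"dx": 0, "dy": 0, "dz": 0, "ax": 0, "ay": 0, "az": 0, "claw": 1}, {"dx": 0, "dy": 0, "dz": 0, "ax": 0, "ay": 0, "az": 0, "claw": 1}, {"dx": 0, "dy": 0, "dz": 0, "ax": 0, "ay": 0, "az": 0, "claw": 1}])

```text
t: 40.6
tool_pos: [0.4523, -0.3387, 0.0771]
ee_rot: [[0.69, 0.724, 0.001], [0.724, -0.69, -0.001], [-0.0, 0.002, -1.0]]
force: [-0.0, 0.0, 4.5]
finger_gap: 0.0306
grasp_force: 30.0
```

Call:
step_arm(motion=[{"dx": 0, "dy": 0, "dz": -0.015, "ax": 0, "ay": 0, "az": 0, "claw": 1}, {"dx": 0, "dy": 0, "dz": -0.03, "ax": 0, "ay": 0, "az": 0, "claw": 1}, {"dx": 0, "dy": 0, "dz": -0.035, "ax": 0, "ay": 0, "az": 0, "claw": 1}, {"dx": 0, "dy": 0, "dz": -0.03, "ax": 0, "ay": 0, "az": 0, "claw": 1}, {"dx": 0, "dy": 0, "dz": 0, "ax": 0, "ay": 0, "az": -6.6, "claw": 1}, {"dx": 0, "dy": 0, "dz": 0, "ax": 0, "ay": 0, "az": -6.6, "claw": 1}, {"dx": 0, "dy": 0, "dz": 0, "ax": 0, "ay": 0, "az": 0, "claw": 1}])

```text
t: 41.3
tool_pos: [0.4516, -0.3379, 0.1867]
ee_rot: [[0.507, 0.862, 0.0], [0.862, -0.507, -0.0], [-0.0, 0.0, -1.0]]
force: [-0.6, -0.2, 0.1]
finger_gap: 0.0303
grasp_force: 30.0
```

Run:
```python
from h import *
plan([(.451,-.1147,.185,-30.3)])
```

```text
t 41.3 tcp [ 0.4516 -0.3379  0.1867] tooly -30.4 q [-0.8   0.2   1.59 -0.    1.35 -0.26] gap 0.0303 F [-0.6 -0.2  0.1] grip 30.0
az -0.1 (rows 0.0) -> dx 0.1924 dy -0.1131 dz 0.0017 tooly -30.3
```

Call:
step_arm(motion=[{"dx": 0.012, "dy": -0.0071, "dz": 0, "ax": 0, "ay": 0, "az": 0, "claw": 1}, {"dx": 0.024, "dy": -0.0141, "dz": 0, "ax": 0, "ay": 0, "az": 0, "claw": 1}, {"dx": 0.024, "dy": -0.0141, "dz": 0, "ax": 0, "ay": 0, "az": 0, "claw": 1}, {"dx": 0.024, "dy": -0.0141, "dz": 0, "ax": 0, "ay": 0, "az": 0, "claw": 1}, {"dx": 0.024, "dy": -0.0141, "dz": 0, "ax": 0, "ay": 0, "az": 0, "claw": 1}, {"dx": 0.024, "dy": -0.0141, "dz": 0, "ax": 0, "ay": 0, "az": 0, "claw": 1}, {"dx": 0.024, "dy": -0.0141, "dz": 0, "ax": 0, "ay": 0, "az": 0, "claw": 1}, {"dx": 0.024, "dy": -0.0141, "dz": 0, "ax": 0, "ay": 0, "az": 0, "claw": 1}, {"dx": 0.0124, "dy": -0.0073, "dz": 0, "ax": 0, "ay": 0, "az": 0, "claw": 1}, {"dx": 0, "dy": 0, "dz": 0, "ax": 0, "ay": 0, "az": 0, "claw": 1}, {"dx": 0, "dy": 0, "dz": 0, "ax": 0, "ay": 0, "az": 0, "claw": 1}])

```text
t: 42.4
tool_pos: [0.4516, -0.1151, 0.186]
ee_rot: [[0.506, 0.862, 0.0], [0.862, -0.506, -0.001], [-0.001, 0.0, -1.0]]
force: [0.2, 0.0, -0.3]
finger_gap: 0.0304
grasp_force: 30.0
```

Run:
```python
from h import *
p=vision.capture("side"); lean(p)
plan([(.451,-.1147,.077,-30.3)])
```

```text
lean n 217 slope deg [-0.4 -0.9] centre low [-0.0019  0.0014]
t 42.45 tcp [ 0.4517 -0.1155  0.186 ] tooly -30.5 q [-0.44 -0.01  1.82 -0.    1.33  0.1 ] gap 0.0303 F [ 1.3  0.1 -1.1] grip 30.0
az -0.2 (rows 0.0) -> dx 0.0004 dy -0.0010 dz 0.1090 tooly -30.3
```

Call:
step_arm(motion=[{"dx": 0, "dy": -0.001, "dz": 0.025, "ax": 0, "ay": 0, "az": 0, "claw": 1}, {"dx": 0, "dy": 0, "dz": 0.025, "ax": 0, "ay": 0, "az": 0, "claw": 1}, {"dx": 0, "dy": 0, "dz": 0.015, "ax": 0, "ay": 0, "az": 0, "claw": 1}, {"dx": 0, "dy": 0, "dz": 0.015, "ax": 0, "ay": 0, "az": 0, "claw": 1}, {"dx": 0, "dy": 0, "dz": 0.015, "ax": 0, "ay": 0, "az": 0, "claw": 1}, {"dx": 0, "dy": 0, "dz": 0.01, "ax": 0, "ay": 0, "az": 0, "claw": 1}, {"dx": 0, "dy": 0, "dz": 0.004, "ax": 0, "ay": 0, "az": 0, "claw": 1}, {"dx": 0, "dy": 0, "dz": 0, "ax": 0, "ay": 0, "az": 0, "claw": 1}, {"dx": 0, "dy": 0, "dz": 0, "ax": 0, "ay": 0, "az": 0, "claw": 1}])

```text
t: 43.35
tool_pos: [0.4511, -0.115, 0.0773]
ee_rot: [[0.507, 0.862, 0.001], [0.862, -0.507, -0.001], [-0.0, 0.001, -1.0]]
force: [-0.2, 0.5, -0.1]
finger_gap: 0.0302
grasp_force: 30.0
```

Call:
step_arm(motion=[{"dx": 0, "dy": 0, "dz": 0, "ax": 0, "ay": 0, "az": 0, "claw": 0.45}, {"dx": 0, "dy": 0, "dz": 0, "ax": 0, "ay": 0, "az": 0, "claw": 0.45}, {"dx": 0, "dy": 0, "dz": 0, "ax": 0, "ay": 0, "az": 0, "claw": 0.45}, {"dx": 0, "dy": 0, "dz": 0, "ax": 0, "ay": 0, "az": 0, "claw": 0.45}, {"dx": 0, "dy": 0, "dz": -0.02, "ax": 0, "ay": 0, "az": 0, "claw": 0.45}, {"dx": 0, "dy": 0, "dz": -0.03, "ax": 0, "ay": 0, "az": 0, "claw": 0.45}, {"dx": 0, "dy": 0, "dz": -0.04, "ax": 0, "ay": 0, "az": 0, "claw": 0.4}, {"dx": 0, "dy": 0, "dz": -0.035, "ax": 0, "ay": 0, "az": 0, "claw": 0.4}, {"dx": 0, "dy": 0, "dz": 0, "ax": 0, "ay": 0, "az": 6.6, "claw": 0.4}, {"dx": 0, "dy": 0, "dz": 0, "ax": 0, "ay": 0, "az": 6.6, "claw": 0.4}])

```text
t: 44.35
tool_pos: [0.4519, -0.1148, 0.204]
ee_rot: [[0.693, 0.721, 0.004], [0.721, -0.693, -0.002], [0.001, 0.004, -1.0]]
force: [0.2, -0.4, -1.4]
finger_gap: 0.0563
grasp_force: 0.0
```

Call:
step_arm(motion=[{"dx": -0.0139, "dy": 0.0305, "dz": 0, "ax": 0, "ay": 0, "az": 0, "claw": 0.4}, {"dx": -0.0139, "dy": 0.0305, "dz": 0, "ax": 0, "ay": 0, "az": 0, "claw": 0.4}, {"dx": -0.0139, "dy": 0.0305, "dz": 0, "ax": 0, "ay": 0, "az": 0, "claw": 0.4}, {"dx": -0.0139, "dy": 0.0305, "dz": 0, "ax": 0, "ay": 0, "az": 0, "claw": 0.4}, {"dx": -0.0139, "dy": 0.0305, "dz": 0, "ax": 0, "ay": 0, "az": 0, "claw": 0.4}, {"dx": 0, "dy": 0, "dz": 0, "ax": 0, "ay": 0, "az": 0, "claw": 0.4}, {"dx": 0, "dy": 0, "dz": 0, "ax": 0, "ay": 0, "az": 0, "claw": 0.4}, {"dx": 0, "dy": 0, "dz": 0, "ax": 0, "ay": 0, "az": 0, "claw": 0.4}])

```text
t: 45.15
tool_pos: [0.5127, -0.2688, 0.2016]
ee_rot: [[0.69, 0.724, -0.001], [0.724, -0.69, 0.001], [0.0, -0.001, -1.0]]
force: [-0.9, 0.5, -0.0]
finger_gap: 0.0561
grasp_force: 0.0
```

Run:
```python
from h import *
w=vision.capture("wrist"); caps(w)
plan([(.514,-.2705,.0755,-43.5)])
```

```text
cap [ 513.  -102.4] [30. 31.] 0.1011 291
cap [ 455.3 -117.8] [30. 31.] 0.1016 1221
cap [ 514.5 -271. ] [30. 29.] 0.102 1090
cap [ 509.3 -329.8] [30. 13.] 0.1019 378
t 45.2 tcp [ 0.5128 -0.2686  0.2018] tooly -43.6 q [-0.63  0.22  1.54  0.    1.39  0.13] gap 0.0565 F [-1.1 -0.5 -0.4] grip 0.0
az -0.1 (rows 0.0) -> dx -0.0005 dy 0.0022 dz 0.1263 tooly -43.5
```

Call:
step_arm(motion=[{"dx": 0, "dy": 0.003, "dz": 0.03, "ax": 0, "ay": 0, "az": 0, "claw": 0.4}, {"dx": 0, "dy": 0, "dz": 0.035, "ax": 0, "ay": 0, "az": 0, "claw": 0.4}, {"dx": 0, "dy": 0, "dz": 0.03, "ax": 0, "ay": 0, "az": 0, "claw": 0.4}, {"dx": 0, "dy": 0, "dz": 0.02, "ax": 0, "ay": 0, "az": 0, "claw": 0.4}, {"dx": 0, "dy": 0, "dz": 0.01, "ax": 0, "ay": 0, "az": 0, "claw": 0.4}, {"dx": 0, "dy": 0, "dz": 0, "ax": 0, "ay": 0, "az": 0, "claw": 0.4}, {"dx": 0, "dy": 0, "dz": 0, "ax": 0, "ay": 0, "az": 0, "claw": 1}, {"dx": 0, "dy": 0, "dz": 0, "ax": 0, "ay": 0, "az": 0, "claw": 1}, {"dx": 0, "dy": 0, "dz": 0, "ax": 0, "ay": 0, "az": 0, "claw": 1}, {"dx": 0, "dy": 0, "dz": 0, "ax": 0, "ay": 0, "az": 0, "claw": 1}, {"dx": 0, "dy": 0, "dz": 0, "ax": 0, "ay": 0, "az": 0, "claw": 1}, {"dx": 0, "dy": 0, "dz": 0, "ax": 0, "ay": 0, "az": 0, "claw": 1}])

```text
t: 46.4
tool_pos: [0.516, -0.2724, 0.0781]
ee_rot: [[0.69, 0.724, 0.002], [0.724, -0.69, -0.001], [0.0, 0.002, -1.0]]
force: [-0.1, 0.7, 6.1]
finger_gap: 0.0307
grasp_force: 30.0
```

Call:
step_arm(motion=[{"dx": 0, "dy": 0, "dz": -0.015, "ax": 0, "ay": 0, "az": 0, "claw": 1}, {"dx": 0, "dy": 0, "dz": -0.03, "ax": 0, "ay": 0, "az": 0, "claw": 1}, {"dx": 0, "dy": 0, "dz": -0.035, "ax": 0, "ay": 0, "az": 0, "claw": 1}, {"dx": 0, "dy": 0, "dz": -0.03, "ax": 0, "ay": 0, "az": 0, "claw": 1}, {"dx": 0, "dy": 0, "dz": 0, "ax": 0, "ay": 0, "az": -6.6, "claw": 1}, {"dx": 0, "dy": 0, "dz": 0, "ax": 0, "ay": 0, "az": -6.6, "claw": 1}, {"dx": 0, "dy": 0, "dz": 0, "ax": 0, "ay": 0, "az": 0, "claw": 1}])

```text
t: 47.1
tool_pos: [0.5153, -0.2719, 0.1876]
ee_rot: [[0.507, 0.862, 0.0], [0.862, -0.507, -0.0], [-0.0, 0.0, -1.0]]
force: [-0.0, -0.0, -1.0]
finger_gap: 0.0302
grasp_force: 30.0
```

Run:
```python
from h import *
plan([(.5242,-.1575,.185,-30.3)])
```

```text
t 47.1 tcp [ 0.5153 -0.2719  0.1876] tooly -30.4 q [-0.63  0.24  1.54 -0.    1.36 -0.1 ] gap 0.0302 F [-0. -0. -1.] grip 30.0
az -0.1 (rows 0.0) -> dx 0.1033 dy -0.0500 dz 0.0026 tooly -30.3
```

Call:
step_arm(motion=[{"dx": 0.0103, "dy": -0.005, "dz": 0, "ax": 0, "ay": 0, "az": 0, "claw": 1}, {"dx": 0.0207, "dy": -0.01, "dz": 0, "ax": 0, "ay": 0, "az": 0, "claw": 1}, {"dx": 0.0207, "dy": -0.01, "dz": 0, "ax": 0, "ay": 0, "az": 0, "claw": 1}, {"dx": 0.0207, "dy": -0.01, "dz": 0, "ax": 0, "ay": 0, "az": 0, "claw": 1}, {"dx": 0.0207, "dy": -0.01, "dz": 0, "ax": 0, "ay": 0, "az": 0, "claw": 1}, {"dx": 0.0102, "dy": -0.005, "dz": 0, "ax": 0, "ay": 0, "az": 0, "claw": 1}, {"dx": 0, "dy": 0, "dz": 0, "ax": 0, "ay": 0, "az": 0, "claw": 1}, {"dx": 0, "dy": 0, "dz": 0, "ax": 0, "ay": 0, "az": 0, "claw": 1}])

```text
t: 47.9
tool_pos: [0.5245, -0.1577, 0.1869]
ee_rot: [[0.507, 0.862, -0.0], [0.862, -0.507, -0.001], [-0.001, 0.0, -1.0]]
force: [-0.4, 0.9, -1.2]
finger_gap: 0.0306
grasp_force: 30.0
```

Run:
```python
from h import *
p=vision.capture("side"); lean(p)
plan([(.5242,-.1575,.078,-30.3)])
```

```text
lean n 230 slope deg [ 1.8 -2.8] centre low [-0.0034  0.0014]
t 47.95 tcp [ 0.5245 -0.1581  0.187 ] tooly -30.5 q [-0.45  0.17  1.63 -0.    1.35  0.08] gap 0.0303 F [ 0.5 -0.3 -1. ] grip 30.0
az -0.2 (rows 0.0) -> dx 0.0004 dy -0.0006 dz 0.1090 tooly -30.3
```

Call:
step_arm(motion=[{"dx": 0, "dy": 0.001, "dz": 0.025, "ax": 0, "ay": 0, "az": 0, "claw": 1}, {"dx": 0, "dy": 0, "dz": 0.025, "ax": 0, "ay": 0, "az": 0, "claw": 1}, {"dx": 0, "dy": 0, "dz": 0.015, "ax": 0, "ay": 0, "az": 0, "claw": 1}, {"dx": 0, "dy": 0, "dz": 0.015, "ax": 0, "ay": 0, "az": 0, "claw": 1}, {"dx": 0, "dy": 0, "dz": 0.015, "ax": 0, "ay": 0, "az": 0, "claw": 1}, {"dx": 0, "dy": 0, "dz": 0.01, "ax": 0, "ay": 0, "az": 0, "claw": 1}, {"dx": 0, "dy": 0, "dz": 0.004, "ax": 0, "ay": 0, "az": 0, "claw": 1}, {"dx": 0, "dy": 0, "dz": 0, "ax": 0, "ay": 0, "az": 0, "claw": 1}, {"dx": 0, "dy": 0, "dz": 0, "ax": 0, "ay": 0, "az": 0, "claw": 1}])

```text
t: 48.85
tool_pos: [0.5253, -0.1585, 0.0782]
ee_rot: [[0.507, 0.862, -0.0], [0.862, -0.507, -0.0], [-0.0, -0.0, -1.0]]
force: [-1.2, -0.4, 0.4]
finger_gap: 0.0308
grasp_force: 30.0
```

Call:
step_arm(motion=[{"dx": 0, "dy": 0, "dz": 0, "ax": 0, "ay": 0, "az": 0, "claw": 0.45}, {"dx": 0, "dy": 0, "dz": 0, "ax": 0, "ay": 0, "az": 0, "claw": 0.45}, {"dx": 0, "dy": 0, "dz": 0, "ax": 0, "ay": 0, "az": 0, "claw": 0.45}, {"dx": 0, "dy": 0, "dz": 0, "ax": 0, "ay": 0, "az": 0, "claw": 0.45}, {"dx": 0, "dy": 0, "dz": -0.02, "ax": 0, "ay": 0, "az": 0, "claw": 0.45}, {"dx": 0, "dy": 0, "dz": -0.03, "ax": 0, "ay": 0, "az": 0, "claw": 0.45}, {"dx": 0, "dy": 0, "dz": -0.04, "ax": 0, "ay": 0, "az": 0, "claw": 0.4}, {"dx": 0, "dy": 0, "dz": -0.035, "ax": 0, "ay": 0, "az": 0, "claw": 0.4}, {"dx": 0, "dy": 0, "dz": 0, "ax": 0, "ay": 0, "az": 6.6, "claw": 0.4}, {"dx": 0, "dy": 0, "dz": 0, "ax": 0, "ay": 0, "az": 6.6, "claw": 0.4}])

```text
t: 49.85
tool_pos: [0.5267, -0.1586, 0.2052]
ee_rot: [[0.693, 0.721, 0.004], [0.721, -0.693, -0.002], [0.001, 0.004, -1.0]]
force: [-0.9, 0.8, -0.1]
finger_gap: 0.0561
grasp_force: 0.0
```

Call:
step_arm(motion=[{"dx": -0.0269, "dy": 0.0228, "dz": 0, "ax": 0, "ay": 0, "az": 0, "claw": 0.4}, {"dx": -0.0269, "dy": 0.0228, "dz": 0, "ax": 0, "ay": 0, "az": 0, "claw": 0.4}, {"dx": -0.0269, "dy": 0.0228, "dz": 0, "ax": 0, "ay": 0, "az": 0, "claw": 0.4}, {"dx": -0.0269, "dy": 0.0228, "dz": 0, "ax": 0, "ay": 0, "az": 0, "claw": 0.4}, {"dx": -0.0269, "dy": 0.0228, "dz": 0, "ax": 0, "ay": 0, "az": 0, "claw": 0.4}, {"dx": 0, "dy": 0, "dz": 0, "ax": 0, "ay": 0, "az": 0, "claw": 0.4}, {"dx": 0, "dy": 0, "dz": 0, "ax": 0, "ay": 0, "az": 0, "claw": 0.4}, {"dx": 0, "dy": 0, "dz": 0, "ax": 0, "ay": 0, "az": 0, "claw": 0.4}])

```text
t: 50.65
tool_pos: [0.5151, -0.3329, 0.2027]
ee_rot: [[0.689, 0.724, -0.0], [0.724, -0.689, 0.001], [0.0, -0.001, -1.0]]
force: [0.0, 0.6, 1.3]
finger_gap: 0.0564
grasp_force: 0.0
```

Run:
```python
from h import *
w=vision.capture("wrist"); caps(w)
plan([(.5156,-.3345,.0755,-43.5)])
```

```text
cap [ 512.  -103.4] [29. 32.] 0.1015 1605
cap [ 529.3 -159.6] [30. 32.] 0.1015 714
cap [ 455.3 -117.6] [31. 32.] 0.1015 1514
cap [ 516. -335.] [30. 29.] 0.102 1083
t 50.7 tcp [ 0.5153 -0.3327  0.2029] tooly -43.6 q [-0.71  0.29  1.44  0.    1.41  0.05] gap 0.0563 F [ 0.   0.5 -0.3] grip 0.0
az -0.1 (rows 0.0) -> dx -0.0011 dy 0.0014 dz 0.1274 tooly -43.5
```

Call:
step_arm(motion=[{"dx": -0.001, "dy": 0.002, "dz": 0.03, "ax": 0, "ay": 0, "az": 0, "claw": 0.4}, {"dx": 0, "dy": 0, "dz": 0.035, "ax": 0, "ay": 0, "az": 0, "claw": 0.4}, {"dx": 0, "dy": 0, "dz": 0.03, "ax": 0, "ay": 0, "az": 0, "claw": 0.4}, {"dx": 0, "dy": 0, "dz": 0.02, "ax": 0, "ay": 0, "az": 0, "claw": 0.4}, {"dx": 0, "dy": 0, "dz": 0.011, "ax": 0, "ay": 0, "az": 0, "claw": 0.4}, {"dx": 0, "dy": 0, "dz": 0, "ax": 0, "ay": 0, "az": 0, "claw": 0.4}, {"dx": 0, "dy": 0, "dz": 0, "ax": 0, "ay": 0, "az": 0, "claw": 1}, {"dx": 0, "dy": 0, "dz": 0, "ax": 0, "ay": 0, "az": 0, "claw": 1}, {"dx": 0, "dy": 0, "dz": 0, "ax": 0, "ay": 0, "az": 0, "claw": 1}, {"dx": 0, "dy": 0, "dz": 0, "ax": 0, "ay": 0, "az": 0, "claw": 1}, {"dx": 0, "dy": 0, "dz": 0, "ax": 0, "ay": 0, "az": 0, "claw": 1}, {"dx": 0, "dy": 0, "dz": 0, "ax": 0, "ay": 0, "az": 0, "claw": 1}])

```text
t: 51.9
tool_pos: [0.5165, -0.3368, 0.0782]
ee_rot: [[0.69, 0.724, 0.002], [0.724, -0.69, -0.001], [0.0, 0.002, -1.0]]
force: [0.0, 0.7, 4.2]
finger_gap: 0.0302
grasp_force: 30.0
```

Call:
step_arm(motion=[{"dx": 0, "dy": 0, "dz": -0.015, "ax": 0, "ay": 0, "az": 0, "claw": 1}, {"dx": 0, "dy": 0, "dz": -0.03, "ax": 0, "ay": 0, "az": 0, "claw": 1}, {"dx": 0, "dy": 0, "dz": -0.035, "ax": 0, "ay": 0, "az": 0, "claw": 1}, {"dx": 0, "dy": 0, "dz": -0.035, "ax": 0, "ay": 0, "az": 0, "claw": 1}, {"dx": 0, "dy": 0, "dz": 0, "ax": 0, "ay": 0, "az": -6.6, "claw": 1}, {"dx": 0, "dy": 0, "dz": 0, "ax": 0, "ay": 0, "az": -6.6, "claw": 1}, {"dx": 0, "dy": 0, "dz": 0, "ax": 0, "ay": 0, "az": 0, "claw": 1}])

```text
t: 52.6
tool_pos: [0.5158, -0.3361, 0.1927]
ee_rot: [[0.507, 0.862, 0.0], [0.862, -0.507, -0.0], [-0.0, 0.0, -1.0]]
force: [0.1, 0.2, -1.4]
finger_gap: 0.0303
grasp_force: 30.0
```

Run:
```python
from h import *
plan([(.567,-.0843,.19,-30.3)])
```

```text
t 52.6 tcp [ 0.5158 -0.3361  0.1927] tooly -30.4 q [-0.72  0.3   1.45 -0.    1.39 -0.19] gap 0.0303 F [ 0.1  0.2 -1.4] grip 30.0
az -0.1 (rows 0.0) -> dx 0.2433 dy -0.0828 dz 0.0027 tooly -30.3
```

Call:
step_arm(motion=[{"dx": 0.012, "dy": -0.0041, "dz": 0, "ax": 0, "ay": 0, "az": 0, "claw": 1}, {"dx": 0.0243, "dy": -0.0083, "dz": 0, "ax": 0, "ay": 0, "az": 0, "claw": 1}, {"dx": 0.0243, "dy": -0.0083, "dz": 0, "ax": 0, "ay": 0, "az": 0, "claw": 1}, {"dx": 0.0243, "dy": -0.0083, "dz": 0, "ax": 0, "ay": 0, "az": 0, "claw": 1}, {"dx": 0.0243, "dy": -0.0083, "dz": 0, "ax": 0, "ay": 0, "az": 0, "claw": 1}, {"dx": 0.0243, "dy": -0.0083, "dz": 0, "ax": 0, "ay": 0, "az": 0, "claw": 1}, {"dx": 0.0243, "dy": -0.0083, "dz": 0, "ax": 0, "ay": 0, "az": 0, "claw": 1}, {"dx": 0.0243, "dy": -0.0083, "dz": 0, "ax": 0, "ay": 0, "az": 0, "claw": 1}, {"dx": 0.0243, "dy": -0.0083, "dz": 0, "ax": 0, "ay": 0, "az": 0, "claw": 1}, {"dx": 0.0243, "dy": -0.0083, "dz": 0, "ax": 0, "ay": 0, "az": 0, "claw": 1}, {"dx": 0.0126, "dy": -0.004, "dz": 0, "ax": 0, "ay": 0, "az": 0, "claw": 1}])

```text
t: 53.7
tool_pos: [0.5674, -0.0816, 0.1916]
ee_rot: [[0.506, 0.863, -0.001], [0.863, -0.506, 0.001], [0.0, -0.002, -1.0]]
force: [-0.1, -0.9, -0.3]
finger_gap: 0.0303
grasp_force: 30.0
```

Call:
step_arm(motion=[{"dx": 0, "dy": 0, "dz": 0, "ax": 0, "ay": 0, "az": 0, "claw": 1}, {"dx": 0, "dy": 0, "dz": 0, "ax": 0, "ay": 0, "az": 0, "claw": 1}])

```text
t: 53.9
tool_pos: [0.5675, -0.0846, 0.1918]
ee_rot: [[0.507, 0.862, -0.001], [0.862, -0.507, -0.001], [-0.001, -0.0, -1.0]]
force: [0.3, -0.1, -0.1]
finger_gap: 0.0301
grasp_force: 30.0
```

Run:
```python
from h import *
p=vision.capture("side"); lean(p)
plan([(.567,-.0843,.078,-30.3)])
```

```text
lean n 231 slope deg [ 1.1 -0.6] centre low [-0.0019  0.0015]
t 53.95 tcp [ 0.5675 -0.0851  0.1918] tooly -30.5 q [-0.3   0.22  1.56 -0.    1.37  0.23] gap 0.0304 F [ 0.8 -0.6 -1.1] grip 30.0
az -0.2 (rows 0.0) -> dx 0.0005 dy -0.0008 dz 0.1138 tooly -30.3
```

Call:
step_arm(motion=[{"dx": 0, "dy": 0, "dz": 0.025, "ax": 0, "ay": 0, "az": 0, "claw": 1}, {"dx": 0, "dy": 0, "dz": 0.025, "ax": 0, "ay": 0, "az": 0, "claw": 1}, {"dx": 0, "dy": 0, "dz": 0.015, "ax": 0, "ay": 0, "az": 0, "claw": 1}, {"dx": 0, "dy": 0, "dz": 0.015, "ax": 0, "ay": 0, "az": 0, "claw": 1}, {"dx": 0, "dy": 0, "dz": 0.015, "ax": 0, "ay": 0, "az": 0, "claw": 1}, {"dx": 0, "dy": 0, "dz": 0.013, "ax": 0, "ay": 0, "az": 0, "claw": 1}, {"dx": 0, "dy": 0, "dz": 0.006, "ax": 0, "ay": 0, "az": 0, "claw": 1}, {"dx": 0, "dy": 0, "dz": 0, "ax": 0, "ay": 0, "az": 0, "claw": 1}, {"dx": 0, "dy": 0, "dz": 0, "ax": 0, "ay": 0, "az": 0, "claw": 1}])

```text
t: 54.85
tool_pos: [0.5677, -0.0843, 0.0784]
ee_rot: [[0.506, 0.862, -0.0], [0.862, -0.506, 0.0], [-0.0, -0.0, -1.0]]
force: [-2.2, 0.3, 1.5]
finger_gap: 0.0303
grasp_force: 30.0
```

Call:
step_arm(motion=[{"dx": 0, "dy": 0, "dz": 0, "ax": 0, "ay": 0, "az": 0, "claw": 0.45}, {"dx": 0, "dy": 0, "dz": 0, "ax": 0, "ay": 0, "az": 0, "claw": 0.45}, {"dx": 0, "dy": 0, "dz": 0, "ax": 0, "ay": 0, "az": 0, "claw": 0.45}, {"dx": 0, "dy": 0, "dz": 0, "ax": 0, "ay": 0, "az": 0, "claw": 0.45}, {"dx": 0, "dy": 0, "dz": -0.02, "ax": 0, "ay": 0, "az": 0, "claw": 0.45}, {"dx": 0, "dy": 0, "dz": -0.03, "ax": 0, "ay": 0, "az": 0, "claw": 0.45}, {"dx": 0, "dy": 0, "dz": -0.04, "ax": 0, "ay": 0, "az": 0, "claw": 0.4}, {"dx": 0, "dy": 0, "dz": -0.04, "ax": 0, "ay": 0, "az": 0, "claw": 0.4}, {"dx": -0.03, "dy": 0, "dz": -0.03, "ax": 0, "ay": 0, "az": 0, "claw": 0.4}, {"dx": -0.04, "dy": 0, "dz": 0, "ax": 0, "ay": 0, "az": 0, "claw": 0.4}, {"dx": -0.04, "dy": 0, "dz": 0, "ax": 0, "ay": 0, "az": 0, "claw": 0.4}, {"dx": 0, "dy": 0, "dz": 0, "ax": 0, "ay": 0, "az": 0, "claw": 0.4}])

```text
t: 56.05
tool_pos: [0.5103, -0.1828, 0.2384]
ee_rot: [[0.511, 0.86, -0.0], [0.86, -0.511, -0.002], [-0.002, 0.001, -1.0]]
force: [0.7, -0.5, -0.9]
finger_gap: 0.0565
grasp_force: 0.0
```

Run:
```python
from h import *
w=vision.capture("wrist"); caps(w)
plan([])
p=vision.capture("top"); bails(p); handle(p,.09,.125); caps(p)
p=vision.capture("side"); save(p,"s9"); handle(p,.09,.125)
```

```text
cap [ 510.6 -106.6] [19. 31.] 0.1019 683
cap [ 455.6 -117.5] [30. 31.] 0.1017 982
cap [ 528.2 -160.5] [27. 30.] 0.1019 780
t 56.1 tcp [ 0.5112 -0.1809  0.2381] tooly -30.7 q [-0.5   0.11  1.58  0.    1.45  0.04] gap 0.0568 F [ 0.  -0.5 -1. ] grip 0.0
tab [0.6454 0.0999] [89. 28.] 8.5 z 0.149 yaw 9.0 547
tab [0.6365 0.1898] [89. 31.] 35.6 z 0.15 yaw 35.25 623
tab [0.6154 0.2861] [88. 31.] 8.8 z 0.15 yaw 8.5 602
handle ((446.9380798339844, 185.49774169921875), (97.75753784179688, 11.772065162658691), 28.093246459960938) [0.1058 0.1102 0.1136] 222
cap [ 456.3 -114.2] [22. 29.] 0.103 92
handle ((444.9547119140625, 185.25619506835938), (97.52297973632812, 13.00519847869873), 29.124094009399414) [0.0982 0.1094 0.114 ] 185
```

View pics/s9.png

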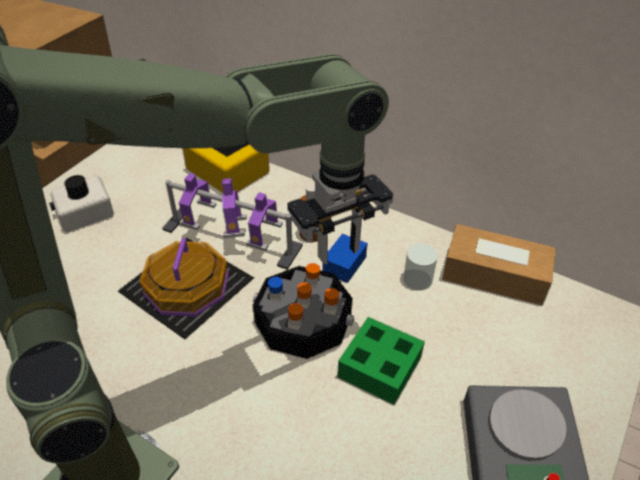

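All pockets are full. The middle bail has been knocked and sits twisted on the bar (~(231,208)), so I'll check that it still hangs properly.

Run:
```python
from h import *
for n in("top","side"):
    p=vision.capture(n); C=cloud(p); hsv=cv2.cvtColor(p["frame"],cv2.COLOR_RGB2HSV)
    pur=(p["z_map"]>0)&(hsv[...,0]>128)&(hsv[...,0]<162)&(hsv[...,1]>90)&(hsv[...,2]>50)
    for s in(-.095,0,.095):
        c=rail(s); m=pur&(np.hypot(C[...,0]-c[0],C[...,1]-c[1])<.065); P=C[m]; T=P[P[:,2]>.155]
        print(n,s,len(P),"z",np.percentile(P[:,2],[2,99]).round(3),"tab",T.mean(0).round(4),len(T),"lowpts",P[P[:,2]<.1].mean(0).round(3), "hi-tab slope",np.degrees(np.arctan(np.polyfit(T[:,2],T[:,:2],1)[0])).round(0))
c=cv2.resize(p["frame"][150:290,140:330],None,fx=4,fy=4,interpolation=cv2.INTER_CUBIC); cv2.imwrite("pics/s10.png",c[:,:,::-1])
```

```text
top -0.095 584 z [0.083 0.175] tab [0.643  0.099  0.1712] 114 lowpts [0.628 0.116 0.082] hi-tab slope [15. 19.]
top 0 662 z [0.061 0.176] tab [0.6463 0.1971 0.1696] 139 lowpts [0.649 0.186 0.076] hi-tab slope [12. 20.]
top 0.095 617 z [0.011 0.175] tab [0.6137 0.2839 0.1705] 137 lowpts [0.605 0.326 0.031] hi-tab slope [ 7. 26.]
side -0.095 655 z [0.061 0.175] tab [0.6396 0.0968 0.1675] 97 lowpts [0.627 0.104 0.078] hi-tab slope [ 5. 14.]
side 0 567 z [0.061 0.176] tab [0.642  0.1959 0.1673] 96 lowpts [0.627 0.172 0.077] hi-tab slope [15. 14.]
side 0.095 566 z [0.06  0.174] tab [0.6108 0.2825 0.1672] 98 lowpts [0.599 0.283 0.078] hi-tab slope [14. 21.]
```

View pics/s10.png

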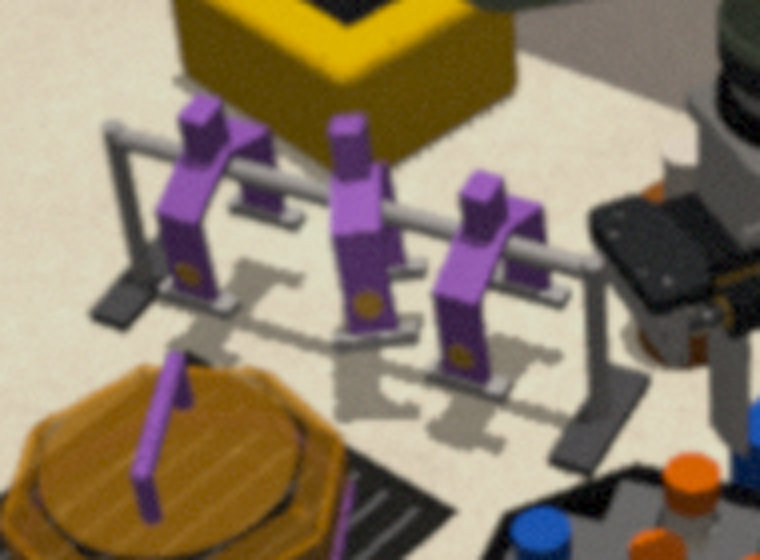

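The middle bail still straddles the bar, twisted about 26° and tilted roughly 20°, within limits. I'll wait a second to check that it is steady.

Call:
step_arm(motion=[{"dx": 0, "dy": 0, "dz": -0.03, "ax": 0, "ay": 0, "az": 0, "claw": 0.4}, {"dx": 0, "dy": 0, "dz": 0, "ax": 0, "ay": 0, "az": 0, "claw": 0.4}, {"dx": 0, "dy": 0, "dz": 0, "ax": 0, "ay": 0, "az": 0, "claw": 0.4}, {"dx": 0, "dy": 0, "dz": 0, "ax": 0, "ay": 0, "az": 0, "claw": 0.4}, {"dx": 0, "dy": 0, "dz": 0, "ax": 0, "ay": 0, "az": 0, "claw": 0.4}, {"dx": 0, "dy": 0, "dz": 0, "ax": 0, "ay": 0, "az": 0, "claw": 0.4}, {"dx": 0, "dy": 0, "dz": 0, "ax": 0, "ay": 0, "az": 0, "claw": 0.4}, {"dx": 0, "dy": 0, "dz": 0, "ax": 0, "ay": 0, "az": 0, "claw": 0.4}, {"dx": 0, "dy": 0, "dz": 0, "ax": 0, "ay": 0, "az": 0, "claw": 0.4}, {"dx": 0, "dy": 0, "dz": 0, "ax": 0, "ay": 0, "az": 0, "claw": 0.4}, {"dx": 0, "dy": 0, "dz": 0, "ax": 0, "ay": 0, "az": 0, "claw": 0.4}, {"dx": 0, "dy": 0, "dz": 0, "ax": 0, "ay": 0, "az": 0, "claw": 0.4}])

```text
t: 57.5
tool_pos: [0.512, -0.1793, 0.268]
ee_rot: [[0.507, 0.862, 0.0], [0.862, -0.507, -0.0], [-0.0, 0.0, -1.0]]
force: [-0.5, -0.1, -0.8]
finger_gap: 0.0564
grasp_force: 0.0
```

Run:
```python
from h import *
p=vision.capture("top"); bails(p); C=cloud(p); hsv=cv2.cvtColor(p["frame"],cv2.COLOR_RGB2HSV)
pur=(p["z_map"]>0)&(hsv[...,0]>128)&(hsv[...,0]<162)&(hsv[...,1]>90)&(hsv[...,2]>50)
for s in(-.095,0,.095):
    c=rail(s); P=C[pur&(np.hypot(C[...,0]-c[0],C[...,1]-c[1])<.065)]; T=P[P[:,2]>.155]; a=np.radians(RY); d=T[:,:2].mean(0)-RAIL
    print(s,"tab",T.mean(0).round(4),"rail-x",(d@[np.cos(a),np.sin(a)]).round(4))
w=vision.capture("wrist"); caps(w); save(w,"w11")
for n in("reagent","tipbox"):
    for q in vision.place_of(n,p)[:2]: print(n,np.round(q["location"]),q["score"])
```

```text
tab [0.6449 0.1001] [88. 28.] 9.0 z 0.149 yaw 9.25 552
tab [0.6365 0.1897] [88. 31.] 35.2 z 0.15 yaw 35.25 620
tab [0.6153 0.2866] [88. 32.] 9.1 z 0.15 yaw 8.5 602
-0.095 tab [0.643  0.099  0.1706] rail-x -0.0023
0 tab [0.6463 0.1968 0.1696] rail-x 0.0159
0.095 tab [0.6137 0.2838 0.1705] rail-x -0.003
cap [ 511.7 -104.9] [24. 30.] 0.1019 710
cap [ 455.6 -117.5] [31. 31.] 0.1017 832
cap [ 529.  -159.8] [28. 30.] 0.1019 732
reagent [285. 180.] 0.74
```

View pics/w11.png

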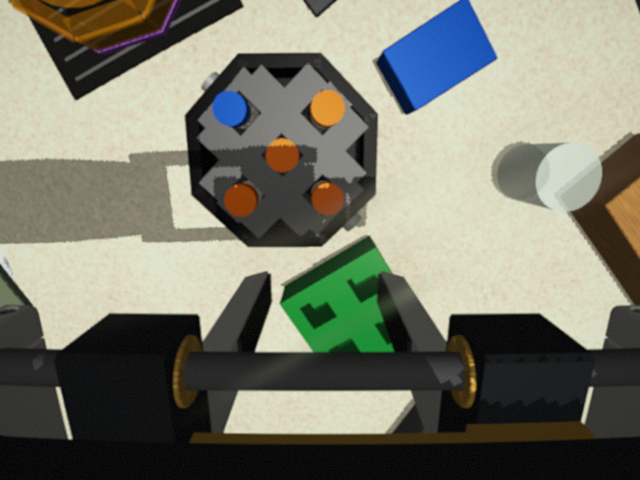

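The bail has not moved, and the four orange caps and one blue cap sit level in the bucket ((282,155), (240,200), (328,198), (328,107), (230,108)). Hand it in.

```bash
python3 -c "
from rig import job; print(job.sign_off())"
```

```text
the job is handed in; nothing more can be done
None
```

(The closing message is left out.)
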